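# Light and load the bracket feeder on the optics bench

### The job

First slide the inspection lamp across the table, without lifting or tipping it, from the yellow ring to the middle of the green ring, where it lights the chute. Then load every black angle bracket into the gravity chute, from the narrow tongue at its top end, so that it slides down and rests in the walled channel the same way as the others: flat on its long leg, short leg standing up at the downhill end. Only when all the brackets are loaded, slide the lamp back the same way to the middle of the yellow ring, and leave everything else on the bench where it is.

Things in the scene. Friction and masses are not known exactly. Their poses are not given: they have to be found in the camera images.
- bracket1: black right-angle bracket 40 mm wide, legs 8 mm thick: long leg 76 mm (two silver holes), short leg 42 mm (one brass hole), measured outside; 100 g. Origin: outside of the corner, mid-width. x runs along the outer face of the long leg from corner to end, z likewise along the short leg, y across. Material on the +x, +z side. May be absent.
- bracket2: same as bracket1. Each bracket starts either lying on its long leg (z up) or standing on its short leg with the long leg upright (x up, z level). Lying, its x points within 0.6 rad of world +y; standing, its z points within 0.3 rad of world -y. May be absent.
- bracket3: same as bracket1. May be absent.
- bracket4: same as bracket1. May be absent.
- chute: gravity chute: white channel, blue walls, fixed, sloping 0.349 rad (20 degrees). Origin: mid-width on the floor at the inner face of the red stop (30 mm high) at the low end, 40 mm above the table. x runs uphill along the floor (within 0.1 rad of world +y from above), z square to it. Channel x 0 to 0.31 m, 46 mm wide, walls 14 mm high, slick: brackets slide down alone.
- tongue (a point): middle of the loading tongue at the chute's top end, on its upper face (chute x 0.36 m). From chute x 0.31 to 0.41 the floor is only this tongue, 28 mm wide, 6 mm thick, without walls, so fingers can hang down beside a 40 mm bracket laid on it. Below it, from x 0.31 to 0.27, the walls funnel in from about 66 to 46 mm apart.
- lamp: inspection lamp: black round base 100 mm in diameter and 14 mm high, on slick feet (friction about 0.3), dark perforated housing 58 mm in diameter up to 66 mm, orange knob on top 26 mm in diameter from 82 to 116 mm height (on a 12 mm stem). About 0.55 kg, loose. Origin: centre of the underside; z up.
- mark_yellow: yellow ring painted on the table, inner diameter 108 mm, outer 126 mm: the lamp's parking place, where it starts and must end. Origin: its centre.
- mark_green: green ring painted on the table, same size, by the low end of the chute: the lamp's working place while loading. Origin: its centre.
- lens_post: bystander: black post with a round lens mount, 50 by 70 mm foot, 165 mm high, loose. Origin: centre of the underside.
- bare_post: bystander: black post holder with steel post, 50 by 70 mm foot, 115 mm high, loose. Origin: centre of the underside.
- mag_base: bystander: blue magnetic base 50 by 60 by 55 mm with a steel rod up to 145 mm, loose. Origin: centre of the underside.
- sanitizer: bystander: green bottle, 66 mm in diameter, 150 mm high, loose. Origin: centre of the underside.
- screw_tray: bystander: grey open tray 80 by 110 by 30 mm near the robot, loose. Origin: centre of the underside.
- hex_key: bystander: dark L-shaped hex key, 110 mm long, 8 mm thick, near the robot, loose. Origin: on the underside, near the middle of the long arm.
- lens_case: bystander: flat clear lens case 35 by 60 by 14 mm, loose. Origin: centre of the underside.
There are look-alikes about, which are no part of the job. What is shaped like the bracket2 but orange is not meant.

How it is judged:
By the outcome, as a careful person would: the job done as asked, in the order asked, and still so for the second after the job is handed in, with the robot touching nothing.
Of bracket1, bracket2, bracket3, bracket4 only 3 to 4 are there at a start; the rules pass over those that are not, and their reading is None.
At some moment in a run one of lamp, bracket1, bracket2, bracket3, bracket4 may be knocked a few centimetres aside while the robot is not near it.
It also fails if it takes over 210 s, if anything falls off the work surface, if the arm or the gripper's body presses on something with over 40 N, if the wrist force passes 120 N, or if a joint passes its speed limit or range.

### The arm

A 6-joint arm with a two-finger parallel gripper is mounted at the origin on the work surface. World frame = base frame: x ahead of the robot, y to its left, z up, the work surface at z = 0. Lengths are in mm, angles in degrees, forces in N, time in s.
With the tool pointing down it reaches from about 350 to 925 mm from the base axis. Payload 6.4 kg.
Tool frame: the origin (TCP) lies at the very end of the fingers, on their centre line; the grasp point (between the pads) lies 19 mm behind it; x points along the fingers, y is the direction in which the jaws open and shut, and the axes are right-handed (so a half turn about x gives the same grasp; the last joint's range is limited). The gripper opens to 85 mm and grips with 20 to 120 N. Pads are 22 mm wide; open, the fingers measure 114 mm over their backs; the gripper's body (76 mm by 85 mm) begins 54 mm behind the grasp point. The pads swing forward as they close: fully open they stand 13 mm farther back than shut.
Start: joints at [65.025, 14.043, 89.255, -0, 76.702, -9.975], TCP at [168.229, 627.864, 231.29] pointing down, gripper open.
Joint ranges: [-179.41, 179.41], [-58.25, 129.5], [7.25, 145.43], [-54.29, 234.29], [11.92, 165.04], [-157.13, 157.13]. Speed limits (degrees/s): [147.25, 147.25, 180, 180, 180, 180].

### API

Orientations are given as [roll, pitch, yaw] about the fixed x, y, z axes, in that order (R = Rz(yaw) Ry(pitch) Rx(roll)).
In Python, from plant import * gives the robot as it stands. The module is installed in compiled form; this text tells all that it offers.
- The arm moves only by the tool move_arm, never from a script. Its argument "targets" is a list of rows, each a list of 5 numbers: the finger opening in mm, from 0 to 85.4, then the shift along the world's x, y, z in mm, then the turn about the world's z in rad. In form: [[hand, tx, ty, tz, turn], ...]. A call has 1 to 20 rows; each row is the pose to reach, as a shift and turn from the pose commanded when the call began; what a row does not reach only later rows make up. A row lasts 1/10 s, in which the tool goes at most 50 mm and 8.59 degrees, less where a joint would pass 70% of its speed; a pose out of reach is approached as far as the arm can. A call with a gripper value outside its range is refused whole. The fingers move at their own pace and stop on an object; "newtons" is the grip in N (left out, the last holds). Time passes only in rows, so rows that repeat a pose let the fingers close. It gives the time, the measured TCP pose, the force and the opening at its end, in the units of the state.
- observe(): the state, without advancing time (a new reading comes with each control period).
- get_image(name): name is "scene" or "side" or "wrist"; returns a dict with "image" (480x640x3 uint8, blue, green, red), "z_map" (480x640 float32, mm along the optical axis (not along the pixel's ray), 0 where there is no reading), "fx", "fy", "cx", "cy" (pixels), "dist" ([k1, k2, p1, p2, k3] as OpenCV has them; the pictures are not rectified), "R" (3x3) and "t" (3): a world point X has camera coordinates R X + t. Camera axes: x right, y down, z forward; pixel columns grow to the right and rows downward; lengths in mm; the calibration is good to about 2 mm. A picture is of the moment at which its call begins.
- job_done(): hands the job in, once; it reports no verdict.
The state is a dict: "time": time; "joint_pos": joint angles; "joint_velocities": joint speeds; "joint_torque": joint torques, N m; "tcp_pos": TCP position; "tool_rot": TCP orientation; "force": force on the tool from outside, world axes, zero at the start; "ft_torque": the same for the moment, N m; "opening": opening from 0.0 (shut) to 1.0 (fully open).
Only numpy, scipy, OpenCV 4.12 (cv2) and the standard library are available. Lean on these libraries where they do the work, as an engineer would, in place of code of your own. Each camera call takes 0.05 s, during which the arm holds its last target.

## Working session

There is one attempt and no reset: what is moved stays moved. The work goes in short steps, Python scripts to look and compute and a tool call to move; the robot and the scene stay as the last step left them, time stands still between calls to the robot, and variables do not carry over. Pictures are saved under pics/ and viewed, and the job is handed in when it is done.

Besides the shell and the picture viewer there is one more tool, called after "Emit:" by a JSON object that holds its "fn" and its "kwargs". move_arm: Moves the arm, as the interface text tells. Its arguments: {"type":"object","properties":{"targets":{"type":"array","items":{"type":"array","items":{"type":"number"}}},"newtons":{"type":"number"}},"required":["targets"]}

```bash
mkdir -p pics; cat > h.py <<'E'
import numpy as np, cv2
from plant import *
def snap(n,tag):
    g=get_image(n); cv2.imwrite(f"pics/{tag}.png",g["image"]); np.savez(f"pics/{tag}.npz",**{k:np.array(v) for k,v in g.items()}); return g
def load(tag):
    d=np.load(f"pics/{tag}.npz"); return {k:d[k] for k in d.files}
def K(g): return np.array([[g["fx"],0,g["cx"]],[0,g["fy"],g["cy"]],[0,0,1]],float)
def ray(g,uv):
    uv=np.array(uv,float).reshape(-1,1,2)
    n=cv2.undistortPoints(uv,K(g),np.array(g["dist"],float)).reshape(-1,2)
    d=np.c_[n,np.ones(len(n))]@np.array(g["R"]); c=-np.array(g["R"]).T@np.array(g["t"]); return c,d
def plane(g,uv,z):
    c,d=ray(g,uv); return c+d*((z-c[2])/d[:,2])[:,None]
def depth(g,uv):
    c,d=ray(g,uv); uv=np.array(uv).reshape(-1,2).astype(int); z=np.array(g["z_map"])[uv[:,1],uv[:,0]]
    return c+d*z[:,None]
def proj(g,X):
    p,_=cv2.projectPoints(np.array(X,float).reshape(-1,1,3),cv2.Rodrigues(np.array(g["R"]))[0],np.array(g["t"],float),K(g),np.array(g["dist"],float)); return p.reshape(-1,2)
def cloud(g):
    v,u=np.mgrid[0:480,0:640]; uv=np.c_[u.ravel(),v.ravel()]
    P=depth(g,uv).reshape(480,640,3); return P
E
python3 - <<'E'
from h import *
for n in ["scene","side","wrist"]:
    g=snap(n,n+"0"); print(n,g["fx"],g["dist"],-np.array(g["R"]).T@g["t"],np.array(g["R"])[2],(np.array(g["z_map"])>0).mean())
print(observe())
E
```

```text
scene 600.8821525011856 [-0.00060785  0.          0.          0.          0.        ] [1099.11034042  383.43295239 1175.0984706 ] [-0.44017751 -0.28353886 -0.851968  ] 0.995849609375
side 522.9313621380253 [-0.14249471  0.          0.          0.          0.        ] [-138.3194896  -846.46971757  803.0076269 ] [ 0.53248706  0.6758196  -0.50963262] 0.9960872395833333
wrist 332.1018863840048 [-0.04944543  0.          0.          0.          0.        ] [100.29672242 644.3801992  371.92367374] [ 0.26781771 -0.0739125  -0.96063032] 0.99619140625
{'time': 0.15, 'joint_pos': array([ 6.50260768e+01,  1.40764211e+01,  8.93089170e+01, -3.46649749e-05,
        7.67017573e+01, -9.97689152e+00]), 'joint_velocities': array([ 0.06271031, -0.21805132, -0.28283055, -0.11014825, -0.11776405,
        0.01761883]), 'joint_torque': array([ 1.53928686e-03, -4.29986966e+01, -3.26552868e+01, -6.60225419e-05,
        3.50650611e-03, -3.51676601e-05]), 'tcp_pos': array([168.02970943, 627.46373974, 230.41632001]), 'tool_rot': array([ -99.95470661,   89.9129046 , -114.95173025]), 'force': array([ 0.30245965, -0.42018227,  0.5254931 ]), 'ft_torque': array([ 0.04059501, -0.02986429,  0.01140891]), 'opening': 1.0008088847862104}
```

View pics/scene0.png

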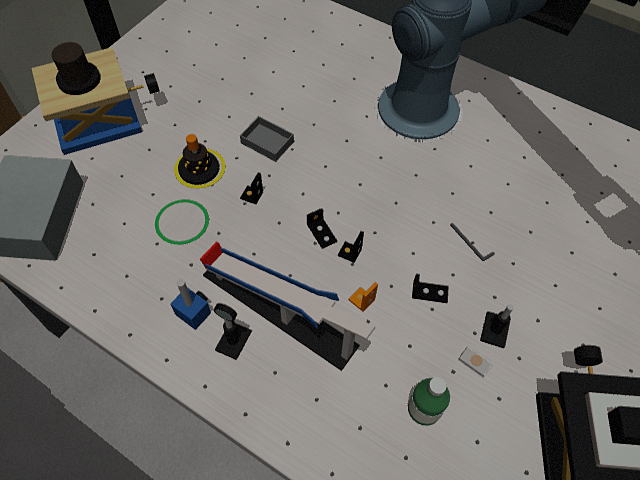

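View pics/side0.png

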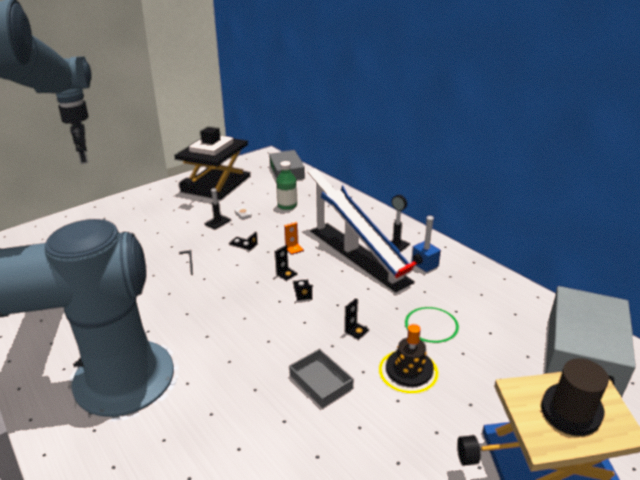

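View pics/wrist0.png

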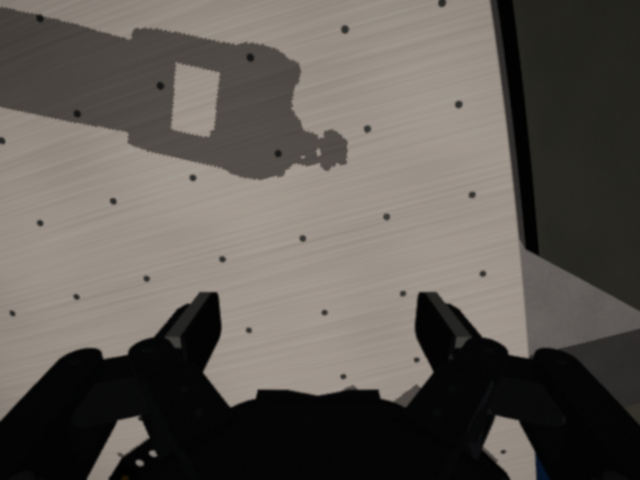

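The scene shows four black brackets: standing at (255,190) and (352,247), lying at (320,228) and (430,290). The orange decoy is at (365,295). The lamp is on the yellow ring at (198,165), the green ring is at (182,222), and the chute runs from (210,255) to (365,340). The side view agrees with this. The wrist camera sees only bare table.

```bash
python3 - <<'E'
from h import *
for n in ["scene0","side0"]:
    g=load(n); P=cloud(g); hsv=cv2.cvtColor(g["image"],cv2.COLOR_BGR2HSV); H,S,V=[hsv[...,i].astype(int) for i in range(3)]
    print("==",n)
    tab=(np.abs(P[...,2])<30)&(V>120)&(S<60); print("table z",np.median(P[tab][:,2]),np.percentile(P[tab][:,2],[5,95]))
    masks=dict(green=(H>50)&(H<75)&(S>130),yellow=(H>24)&(H<33)&(S>150),orange=(H>6)&(H<18)&(S>180)&(V>120),red=((H<4)|(H>175))&(S>180),blue=(H>105)&(H<120)&(S>150))
    for k,m in masks.items():
        nn,l,st,c=cv2.connectedComponentsWithStats(m.astype(np.uint8))
        for i in range(1,nn):
            if st[i,4]>40:
                Q=P[l==i]; print(k,st[i],c[i].round(),"min",Q.min(0).round(),"max",Q.max(0).round(),"mean",Q.mean(0).round(1))
    for k,z in (("green",0),("yellow",0)):
        m=masks[k].astype(np.uint8)
        cs=[c for c in cv2.findContours(m,cv2.RETR_EXTERNAL,cv2.CHAIN_APPROX_NONE)[0] if len(c)>80]
        for c in cs:
            X=plane(g,c.reshape(-1,2),0)[:,:2]
            A=np.c_[2*X,np.ones(len(X))]; s=np.linalg.lstsq(A,(X**2).sum(1),rcond=None)[0]; print(k,"circle",s[:2],np.sqrt(s[2]+s[:2]@s[:2]))
    dark=((V<75)&(P[...,2]>-5)&(P[...,2]<90)&(P[...,0]>250)&(P[...,0]<900)).astype(np.uint8)
    nn,l,st,c=cv2.connectedComponentsWithStats(dark)
    for i in range(1,nn):
        if 60<st[i,4]<4000:
            Q=P[l==i]; print("dark",st[i],"min",np.percentile(Q,2,axis=0).round(),"max",np.percentile(Q,98,axis=0).round(),"med",np.median(Q,0).round())
E
```

```text
== scene0
table z 0.7114812471152163 [-3.36674252  4.89767792]
green [155 200  54  45 409] [182. 223.] min [ 559. -353.   -6.] max [1099.  383. 1175.] mean [ 628.6 -281.4   12.7]
green [434 399  14  17  45] [442. 407.] min [699. 383.  76.] max [1099.  418. 1175.] mean [720.8 411.7 118.9]
yellow [174 149  51  39 328] [200. 172.] min [ 413. -419.   -5.] max [ 538. -293.   72.] mean [ 486.  -344.6    2.3]
orange [186 135  10   7  61] [191. 138.] min [ 469. -367.  112.] max [ 492. -345.  121.] mean [ 479.7 -354.8  116. ]
orange [349 283  29  25 191] [361. 294.] min [543. 140.   4.] max [1099.  383. 1175.] mean [570.2 163.   35.2]
red [200 242  22  26 264] [211. 254.] min [ 648. -160.   38.] max [1099.  383. 1175.] mean [ 678.7 -146.    66.3]
blue [  54   99   88   55 1752] [ 98. 129.] min [ 407. -751.   -3.] max [1099.  383. 1175.] mean [ 532.2 -630.2   25.8]
blue [222 249 117  52 436] [283. 277.] min [ 649. -143.   46.] max [1099.  383. 1175.] mean [659.3  26.7 115.6]
blue [206 265 112  64 406] [265. 295.] min [ 673. -145.    8.] max [1099.  383. 1175.] mean [709.9  16.4 110. ]
blue [17
[... 4790 characters left out ...]
.]
dark [345 300  23  39 412] min [ 450. -221.    5.] max [ 488. -184.   77.] med [ 465. -190.   24.]
dark [546 301  10  71 322] min [ 665. -563.   14.] max [ 831. -473.   79.] med [ 734. -525.   48.]
dark [ 387  339   46   48 1384] min [ 430. -404.    6.] max [ 513. -319.   68.] med [ 460. -372.   16.]
dark [292 351  58  30 426] min [ 291. -302.    1.] max [ 355. -212.   25.] med [ 352. -226.   15.]
dark [291 370  61  37 439] min [ 275. -323.    5.] max [ 346. -225.   27.] med [ 278. -319.   16.]
dark [458 437  22  28 343] min [ 343. -612.   55.] max [ 366. -568.   90.] med [ 354. -599.   79.]
dark [490 450  14  30  99] min [ 403. -645.    3.] max [ 438. -596.   20.] med [ 418. -622.   12.]
```

```bash
python3 - <<'E'
from h import *
from scipy.optimize import least_squares
C=[]
for n in ["scene0","side0"]:
    g=load(n); P=cloud(g); hsv=cv2.cvtColor(g["image"],cv2.COLOR_BGR2HSV); H,S,V=[hsv[...,i].astype(int) for i in range(3)]
    m=(H>6)&(H<18)&(S>150)&(P[...,2]>85)&(P[...,2]<112)&(P[...,1]<-300)&(P[...,1]>-420)&(P[...,0]>430)&(P[...,0]<530)
    X=P[m][:,:2]; f=lambda c:np.hypot(*(X-c).T)-13
    print(n,"knob",least_squares(f,X.mean(0),loss="soft_l1").x,len(X))
    for nm,m in (("green",(H>45)&(H<80)&(S>100)),("yellow",(H>22)&(H<35)&(S>120))):
        v,u=np.nonzero(m); X=plane(g,np.c_[u,v],0)[:,:2]; c0=np.array([621,-291]) if nm=="green" else np.array([474,-357])
        X=X[np.hypot(*(X-c0).T)<75]; r=least_squares(lambda c:np.hypot(*(X-c[:2]).T)-58.5,c0,loss="soft_l1"); print(nm,r.x,np.abs(r.fun).mean(),len(X))
    # chute surface: bin along y
    # angle range: take bright unsaturated points above z 45
    m=(V>110)&(S<70)&(P[...,2]>35)&(P[...,0]>600)&(P[...,0]<780)&(P[...,1]>-170)&(P[...,1]<260)&(P[...,2]<220)
    Q=P[m]
    for y0 in range(-150,250,20):
        q=Q[(Q[:,1]>=y0)&(Q[:,1]<y0+20)]
        if len(q)>5: print(y0,len(q),np.percentile(q[:,0],[3,50,97]).round(),np.percentile(q[:,2],[5,50,95]).round(1))
E
python3 - <<'E'
import cv2
a=cv2.imread('pics/scene0.png')[220:380,190:390]; cv2.imwrite('pics/chz.png',cv2.resize(a,(800,640),interpolation=cv2.INTER_CUBIC)[:600])
E
```

```text
scene0 knob [ 477.16118865 -355.78268701] 81
green [ 620.8111067  -291.54258681] 1.9318688409793632 430
yellow [ 473.68983684 -356.97953014] 3.723036870945446 373
-150 76 [648. 671. 691.] [38.8 42.9 53.9]
-130 140 [651. 673. 699.] [44.5 49.2 62.3]
-110 134 [654. 674. 700.] [51.5 56.6 61.8]
-90 139 [655. 674. 699.] [58.2 63.8 75.8]
-70 141 [655. 676. 695.] [65.4 70.9 82.7]
-50 154 [655. 676. 696.] [73.9 77.9 84.1]
-30 153 [656. 676. 703.] [80.6 85.8 99.4]
-10 154 [659. 678. 698.] [88.1 92.5 99.6]
10 167 [657. 679. 698.] [ 95.5 100.  106.3]
30 166 [659. 680. 705.] [102.4 106.9 117.6]
50 173 [658. 680. 701.] [109.8 114.6 125.1]
70 177 [661. 682. 702.] [117.2 121.6 128.9]
90 187 [662. 682. 702.] [124.7 129.3 135.5]
110 221 [660. 685. 709.] [131.9 136.7 148.7]
130 256 [662. 688. 713.] [138.9 143.4 148.4]
150 147 [673. 688. 702.] [146.1 150.3 154.5]
170 144 [676. 690. 703.] [153.9 158.  162.5]
190 148 [677. 690. 704.] [160.8 165.6 170.1]
210 155 [679. 691. 705.] [168.8 172.5 177.2]
230 112 [679. 692. 705.] [175.1 178.4 182.4]
side0 knob [ 478.7628641  -356.66330132] 113
green [ 622.5572505
[... 267 characters left out ...]

-70 102 [653. 685. 705.] [65.7 71.5 87.4]
-50 106 [652. 683. 706.] [73.7 79.1 95.2]
-30 101 [652. 686. 706.] [ 80.5  86.3 101.9]
-10 107 [655. 688. 710.] [ 87.2  93.8 108.7]
10 92 [657. 687. 709.] [ 96.3 101.7 115.4]
30 99 [657. 690. 709.] [ 45.  107.3 124.8]
50 128 [656. 680. 708.] [ 65.9 113.2 128. ]
70 98 [657. 689. 711.] [117.6 123.  139.1]
90 91 [658. 689. 711.] [124.6 130.1 146.6]
110 100 [655. 693. 716.] [131.3 137.5 152.3]
130 87 [670. 694. 721.] [139.4 145.3 157.2]
150 64 [674. 689. 705.] [144.4 151.2 156.9]
170 56 [674. 686. 700.] [151.4 158.7 163.9]
190 179 [676. 683. 702.] [ 45.5 130.8 169.9]
210 60 [675. 686. 705.] [ 79.2 172.8 177.7]
230 34 [676. 689. 705.] [174.5 179.1 182.3]
```

View pics/chz.png

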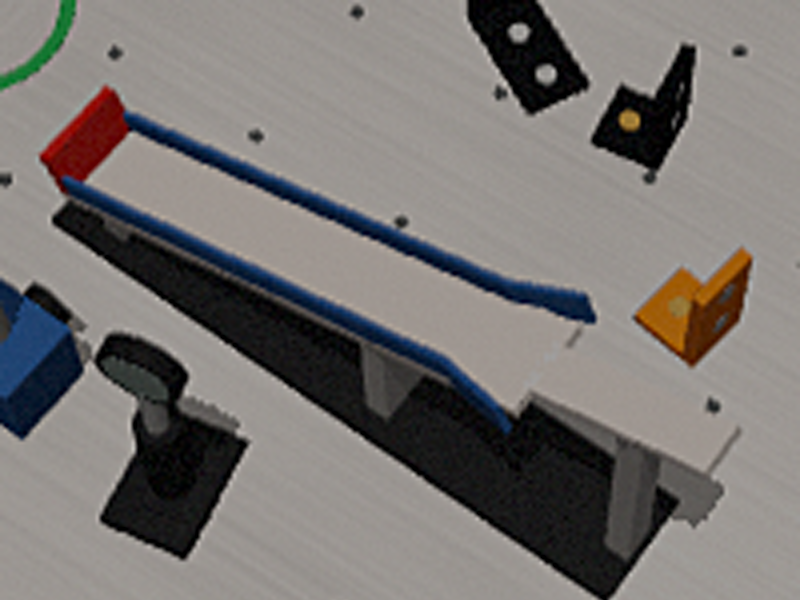

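The tongue measures about (690,195,163), with its uphill direction at (0.054,0.998) and a 20° slope. The green ring is at (621.7,-291.5), the yellow ring at (474.6,-357.1) and the knob at (478,-356).

Next I get the bracket poses and the jaw axis.

```bash
cat > br.py <<'E'
from h import *
def brackets(tags,lo=(400,-300),hi=(640,400)):
    out={}
    for n in tags:
        g=load(n); P=cloud(g); V=g["image"].max(2)
        dark=((V<75)&(P[...,2]>2)&(P[...,2]<90)&(P[...,0]>lo[0])&(P[...,0]<hi[0])&(P[...,1]>lo[1])&(P[...,1]<hi[1])).astype(np.uint8)
        # include holes
        dark=cv2.morphologyEx(dark,cv2.MORPH_CLOSE,np.ones((5,5)))
        nn,l,st,c=cv2.connectedComponentsWithStats(dark)
        for i in range(1,nn):
            if 100<st[i,4]<1500:
                Q=P[l==i]; Q=Q[(Q[:,2]>-5)&(Q[:,2]<95)&(np.hypot(*(Q[:,:2]-np.median(Q[:,:2],0)).T)<90)]
                zz=np.percentile(Q[:,2],97)
                low=Q[Q[:,2]<14] ; r=cv2.minAreaRect(Q[:,:2].astype(np.float32))
                hi_=Q[Q[:,2]>20][:,:2]
                print(n,c[i].round(),"ztop",zz.round(),"rect c",np.round(r[0],1),"sz",np.round(r[1],1),"ang",round(r[2],1),"| upper pts med",np.median(hi_,0).round(1) if len(hi_) else None, "legtop z",np.median(low[:,2]).round(1) if len(low) else None)
if __name__=="__main__":
    import sys; brackets(sys.argv[1:])
E
python3 - <<'E'
from br import *
from scipy.spatial.transform import Rotation as R
print(R.from_euler('xyz',observe()["tool_rot"],degrees=True).as_matrix().round(3))
brackets(["scene0","side0"])
for n in ["scene","side"]:
    im=cv2.imread(f"pics/{n}0.png"); a=im[165:315,225:455] if n=="scene" else im[210:345,220:380]
    a=cv2.resize(a,None,fx=3.45 if n=="scene" else 4.4,fy=3.45 if n=="scene" else 4.4,interpolation=cv2.INTER_CUBIC); cv2.imwrite(f"pics/z_{n}.png",a); print(a.shape)
E
```

```text
[[-0.001  0.259  0.966]
 [-0.001  0.966 -0.259]
 [-1.    -0.001 -0.   ]]
scene0 [253. 190.] ztop 79.0 rect c [ 475.9 -196.9] sz [47.7 46.9] ang 17.4 | upper pts med [ 473.7 -178.9] legtop z 8.3
scene0 [320. 229.] ztop 43.0 rect c [473.1  -1.3] sz [78.8 50.5] ang 58.0 | upper pts med [454.5 -28.8] legtop z 8.4
scene0 [352. 249.] ztop 79.0 rect c [474.7  80. ] sz [59.1 42.6] ang 6.5 | upper pts med [482.9  99.5] legtop z 8.3
scene0 [429. 291.] ztop 44.0 rect c [469.4 278.7] sz [41.9 76.5] ang 25.8 | upper pts med [488.1 249.1] legtop z 8.5
scene0 [370. 298.] ztop 69.0 rect c [568.9 183.7] sz [ 6.2 40. ] ang 72.6 | upper pts med [570.1 183.8] legtop z 7.7
side0 [246. 242.] ztop 41.0 rect c [468.1 272.6] sz [43.7 72.7] ang 23.3 | upper pts med [475.3 240.5] legtop z 8.3
side0 [283. 264.] ztop 75.0 rect c [475.6  75.8] sz [40.4 41.2] ang 5.7 | upper pts med [473.6  91.6] legtop z 8.4
side0 [303. 291.] ztop 43.0 rect c [464.6  -6.5] sz [74.2 37.2] ang 62.0 | upper pts med [449.2 -34.3] legtop z 8.3
side0 [353. 321.] ztop 76.0 rect c [ 470.5 -202.1] sz [40.3 39.7] ang 9.1 | upper pts med [ 464.4 -188.3] legtop z 7.6
(518, 794, 3)
(594, 704, 3)
```

View pics/z_scene.png

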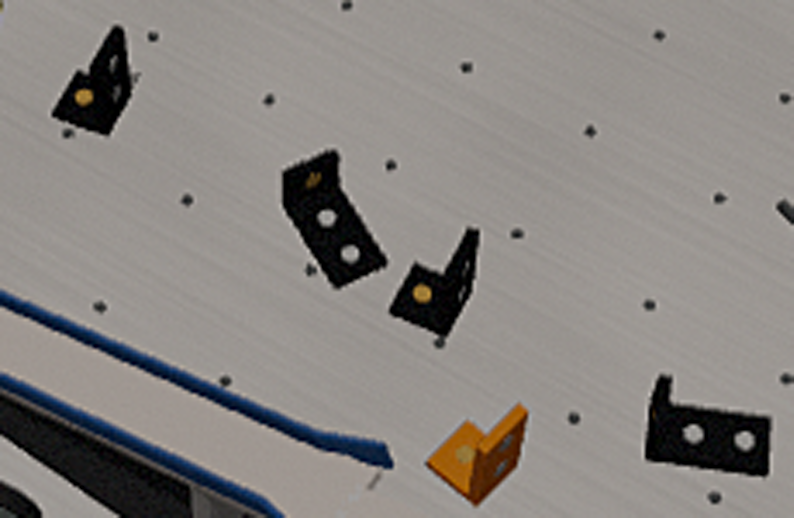

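View pics/z_side.png

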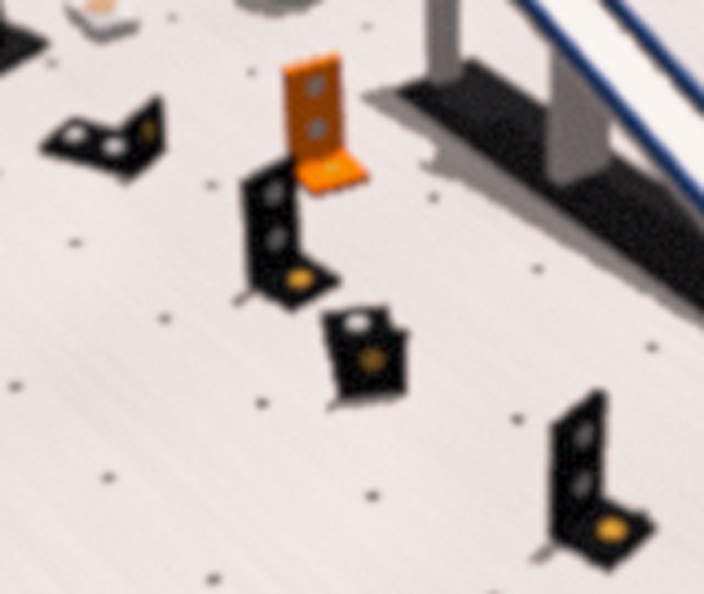

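Brackets A, at (468,-3), and B, at (469,278), are lying down. C, at (474,-200), and D, at (475,80), are standing, with their short legs toward -y. I'll go to the lamp first.

Emit:
{"fn": "move_arm", "kwargs": {"targets": [[85,282,-528,0,-1.36],[85,282,-528,0,-1.36],[85,282,-528,0,-1.36],[85,282,-528,0,-1.36],[85,282,-528,0,-1.36],[85,282,-528,0,-1.36],[85,282,-528,0,-1.36],[85,282,-528,0,-1.36],[85,282,-528,0,-1.36],[85,282,-528,0,-1.36],[85,282,-528,0,-1.36],[85,282,-528,0,-1.36],[85,310,-984,0,-1.36],[85,310,-984,0,-1.36],[85,310,-984,0,-1.36],[85,310,-984,0,-1.36],[85,310,-984,0,-1.36],[85,310,-984,0,-1.36],[85,310,-984,0,-1.36],[85,310,-984,0,-1.36]]}}

```text
time: 2.15
tcp_pos: [474.3, -301.4, 231.1]
tool_rot: [-170.5, 90.0, 96.5]
force: [1.0, 1.1, 1.1]
opening: 0.994
```

Emit:
{"fn": "move_arm", "kwargs": {"targets": [[85,0,-110,0,0],[85,0,-110,0,0],[85,0,-110,0,0],[85,0,-110,0,0]]}}

```text
time: 2.55
tcp_pos: [474.1, -410.6, 230.5]
tool_rot: [-145.1, 89.9, 121.8]
force: [0.6, 0.5, -0.2]
opening: 0.996
```

```bash
python3 - <<'E'
from h import *
from scipy.optimize import least_squares
g=snap("wrist","w1"); P=cloud(g); print(observe()["tcp_pos"])
hsv=cv2.cvtColor(g["image"],cv2.COLOR_BGR2HSV); H,S,V=[hsv[...,i].astype(int) for i in range(3)]
m=(H>6)&(H<18)&(S>150)&(V>100)&(P[...,2]>112)&(P[...,2]<122); Q=P[m]; print("top",len(Q),Q[:,2].mean(),cv2.minEnclosingCircle(Q[:,:2].astype(np.float32)))
m=(H>22)&(H<35)&(S>120)
v,u=np.nonzero(m); X=plane(g,np.c_[u,v],0)[:,:2]; c0=np.array([474,-357]); X=X[np.hypot(*(X-c0).T)<75]; r=least_squares(lambda c:np.hypot(*(X-c[:2]).T)-58.5,c0,loss="soft_l1"); print(r.x,np.abs(r.fun).mean(),len(X))
E
```

```text
[ 474.49553704 -409.07105051  230.61658602]
top 492 114.76760146810732 ((478.68695068359375, -358.1195068359375), 12.845802307128906)
[ 474.62311839 -358.59452263] 2.203055845059214 2734
```

View pics/w1.png

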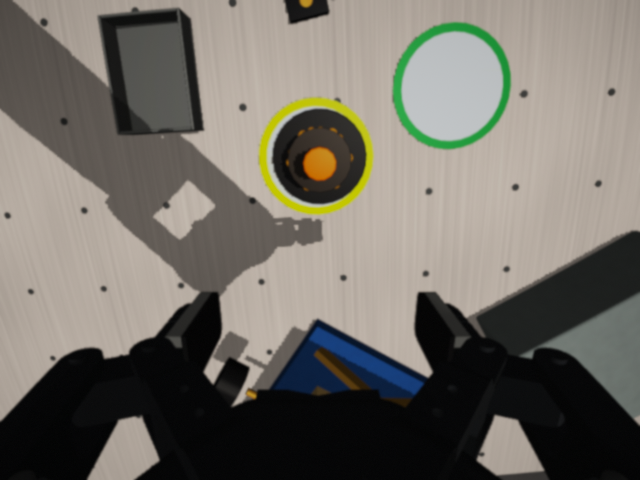

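The wrist view shows the lamp slightly right of the yellow ring's centre, with the knob at (320,163). The whole green ring is visible at (452,85).

```bash
python3 - <<'E'
from h import *
from scipy.optimize import least_squares
from scipy.spatial.transform import Rotation as R
g=load("w1"); hsv=cv2.cvtColor(g["image"],cv2.COLOR_BGR2HSV); H,S,V=[hsv[...,i].astype(int) for i in range(3)]
for c0,m in ((np.array([621,-291]),(H>45)&(H<80)&(S>100)),(np.array([474,-358]),(H>22)&(H<35)&(S>120)&(V>90))):
    v,u=np.nonzero(m); X=plane(g,np.c_[u,v],0)[:,:2]; X=X[np.hypot(*(X-c0).T)<75]; r=least_squares(lambda c:np.hypot(*(X-c[:2]).T)-c[2],[*c0,58],loss="soft_l1"); print(r.x,np.abs(r.fun).mean(),len(X))
print(R.from_euler('xyz',observe()["tool_rot"],degrees=True).as_matrix().round(3),observe()["joint_pos"])
E
```

```text
[ 621.70359996 -293.05483269   58.43243956] 1.9821232616970084 2753
[ 474.7662265  -358.59164513   58.46642519] 2.154581538450645 2684
[[-0.001  0.999 -0.052]
 [ 0.002 -0.052 -0.999]
 [-1.    -0.001 -0.001]] [-5.11294867e+01  1.10356967e+01  9.28448285e+01  2.51957835e-02
  7.62102090e+01 -4.81744643e+01]
```

Emit:
{"fn": "move_arm", "kwargs": {"targets": [[85,4,51,0,0],[85,4,51,0,0],[85,4,51,-50,0],[85,4,51,-100,0],[85,4,51,-130,0],[70,4,51,-140,0],[40,4,51,-140,0],[24,4,51,-140,0],[24,4,51,-140,0],[24,4,51,-140,0],[24,4,51,-140,0],[24,4,51,-140,0]], "newtons": 20}}

```text
time: 3.8
tcp_pos: [479.4, -359.5, 93.7]
tool_rot: [37.5, 89.8, -55.4]
force: [-2.6, 1.4, 6.9]
opening: 0.29
```

Emit:
{"fn": "move_arm", "kwargs": {"targets": [[24,5,2,1,0],[24,15,7,1,0],[24,30,14,1,0],[24,45,20,1,0],[24,60,27,1,0],[24,75,34,1,0],[24,90,41,1,0],[24,105,48,1,0],[24,120,55,1,0],[24,132,60,1,0],[24,139,63,1,0],[24,143,65,1,0],[24,143,65,1,0],[24,143,65,1,0]]}}

```text
time: 5.2
tcp_pos: [623.0, -293.6, 93.6]
tool_rot: [70.6, 89.8, -22.4]
force: [-2.4, -0.4, 5.1]
opening: 0.293
```

```bash
python3 - <<'E'
from h import *
print(observe()["tcp_pos"],observe()["force"]); snap("scene","s2");
g=snap("side","sd2")
a=cv2.imread("pics/s2.png")[120:270,120:320]; b=cv2.imread("pics/sd2.png")[250:400,330:530]
cv2.imwrite("pics/c2.png",np.hstack([cv2.resize(a,(400,300)),cv2.resize(b,(400,300))]))
E
```

```text
[ 622.9501141  -293.58686554   93.55733949] [-2.42629788 -0.42191554  5.06612138]
```

View pics/c2.png

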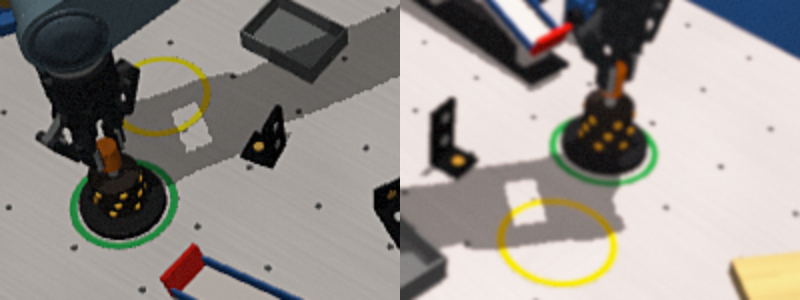

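Both views show the lamp inside the green ring. I release it, rise, and look at it and C from the wrist camera.

Emit:
{"fn": "move_arm", "kwargs": {"targets": [[40,0,0,0,0],[60,0,0,0,0],[80,0,0,0,0],[80,0,0,0,0],[80,0,0,40,0],[80,0,0,90,0],[80,0,0,140,0],[60,-50,20,140,0],[30,-90,50,140,0],[0,-90,60,140,0],[0,-90,60,140,0]]}}

```text
time: 6.4
tcp_pos: [531.0, -231.9, 232.1]
tool_rot: [-174.1, 90.0, 93.0]
force: [1.2, -0.5, 1.5]
opening: 0.256
```

```bash
cat > wr.py <<'E'
from h import *
from scipy.optimize import least_squares
def ring(g,col,c0):
    hsv=cv2.cvtColor(g["image"],cv2.COLOR_BGR2HSV); H,S,V=[hsv[...,i].astype(int) for i in range(3)]
    m=(H>45)&(H<80)&(S>100) if col=="g" else (H>22)&(H<35)&(S>120)&(V>90)
    v,u=np.nonzero(m); X=plane(g,np.c_[u,v],0)[:,:2]; X=X[np.hypot(*(X-c0).T)<75]; return least_squares(lambda c:np.hypot(*(X-c[:2]).T)-58.5,c0,loss="soft_l1").x
def knob(g):
    P=cloud(g); hsv=cv2.cvtColor(g["image"],cv2.COLOR_BGR2HSV); H,S,V=[hsv[...,i].astype(int) for i in range(3)]
    m=(H>6)&(H<18)&(S>150)&(V>100)&(P[...,2]>111)&(P[...,2]<122); Q=P[m]; 
    return cv2.minEnclosingCircle(Q[:,:2].astype(np.float32)) if len(Q)>20 else None
def blobs(g,zlo=3,zhi=14,amin=200):
    "dark parts in z band: leg tops; rect in xy"
    P=cloud(g); V=g["image"].max(2)
    m=((V<80)&(P[...,2]>zlo)&(P[...,2]<95)).astype(np.uint8); m[290:]=0
    m=cv2.morphologyEx(m,cv2.MORPH_CLOSE,np.ones((9,9)))
    nn,l,st,c=cv2.connectedComponentsWithStats(m)
    for i in range(1,nn):
        if amin<st[i,4]<12000:
            Q=P[(l==i)]; Q=Q[(Q[:,2]>zlo)&(Q[:,2]<95)]; low=Q[(Q[:,2]<zhi)]
            if len(low)<50: continue
            r=cv2.minAreaRect(low[:,:2].astype(np.float32)); up=Q[Q[:,2]>25][:,:2]
            print(c[i].round(),"ztop",np.percentile(Q[:,2],98).round(1),"lowrect",np.round(r[0],1),np.round(r[1],1),round(r[2],1),"upmed",np.median(up,0).round(1) if len(up) else None,"up ext",(up.min(0).round(),up.max(0).round()) if len(up) else None)
E
python3 - <<'E'
from wr import *
g=snap("wrist","w3"); print(observe()["tcp_pos"]); print(knob(g),ring(g,"g",np.array([621,-292]))); blobs(g)
E
```

```text
[ 532.13049874 -233.24865449  232.7932221 ]
((623.24072265625, -292.1236572265625), 12.791170120239258) [ 622.00687091 -293.65918866]
[233.   9.] ztop 42.0 lowrect [457.8 -34.7] [22.6 46. ] 89.0 upmed [461.6 -39.9] up ext (array([436., -46.]), array([471., -29.]))
[436.  60.] ztop 76.0 lowrect [655.9 -95.2] [126.9  27.5] 86.3 upmed [ 649.8 -100.7] up ext (array([ 647., -159.]), array([652., -54.]))
[556.   3.] ztop 10.3 lowrect [792.2 -37.8] [66.7 10.4] 0.5 upmed None up ext None
[564.  89.] ztop 91.2 lowrect [ 767.1 -126.3] [24.5 63.4] 20.5 upmed [ 766.2 -123.9] up ext (array([ 751., -153.]), array([812., -92.]))
[260. 180.] ztop 75.9 lowrect [ 472.3 -202. ] [40.3 40.3] 10.5 upmed [ 473.4 -184. ] up ext (array([ 451., -191.]), array([ 489., -177.]))
[131. 237.] ztop 29.8 lowrect [ 317.3 -266.5] [108.8  80.5] 89.9 upmed [ 334.  -240.2] up ext (array([ 276., -317.]), array([ 357., -212.]))
[398. 250.] ztop 87.9 lowrect [ 619.1 -284.4] [98.3 82.2] 28.0 upmed [ 614.6 -280.4] up ext (array([ 592., -313.]), array([ 652., -261.]))
```

View pics/w3.png

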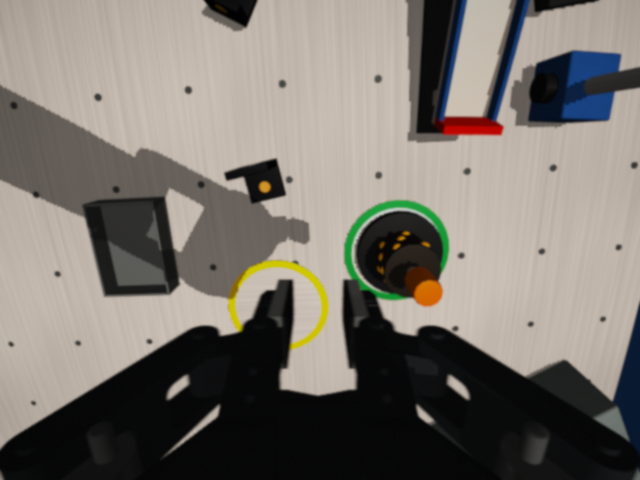

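The lamp sits within about 2 mm of the green ring's centre. C is at (472,-202), yawed about +10.5°. I topple it toward its long-leg side.

Emit:
{"fn": "move_arm", "kwargs": {"targets": [[0,-57,20,0,0.235],[0,-57,20,-40,0.235],[0,-57,20,-80,0.235],[0,-57,20,-120,0.235],[0,-57,20,-160,0.235],[0,-57,20,-174,0.235],[0,-57,20,-174,0.235],[0,-59,30,-174,0.235],[0,-60,36,-174,0.235],[0,-61,42,-174,0.235],[0,-62,48,-174,0.235],[0,-63,54,-174,0.235],[0,-64,60,-174,0.235],[0,-66,68,-174,0.235],[0,-66,68,-174,0.235],[0,-66,68,-174,0.235],[0,-66,68,-124,0.235],[0,-66,68,-74,0.235],[0,-66,30,-34,0],[0,-66,-10,0,0]]}}

```text
time: 8.45
tcp_pos: [466.2, -238.2, 230.0]
tool_rot: [54.4, 89.8, -38.7]
force: [0.8, -0.3, -0.6]
opening: 0.003
```

```bash
python3 - <<'E'
from wr import *
g=snap("wrist","w4"); print(observe()["tcp_pos"],observe()["joint_pos"]);  blobs(g)
E
```

```text
[ 468.33603924 -245.48167378  236.38273676] [-39.88111921  -3.11329446 107.1441342   -0.15889819  75.11010025
 -36.43397014]
[301.   4.] ztop 32.9 lowrect [457.9 -40. ] [12.4 32.3] 86.8 upmed [466.6 -45.1] up ext (array([460., -46.]), array([470., -42.]))
[505.  56.] ztop 76.7 lowrect [ 662.  -100.2] [118.   38.6] 87.6 upmed [ 649.8 -105.5] up ext (array([ 646., -161.]), array([657., -62.]))
[615.  84.] ztop 54.5 lowrect [ 775.1 -136.8] [35.1 68.9] 38.8 upmed [ 764.5 -124.6] up ext (array([ 751., -153.]), array([794., -99.]))
[308. 119.] ztop 41.8 lowrect [ 461.  -141.6] [38.9 63. ] 10.1 upmed [ 467.6 -176.4] up ext (array([ 449., -183.]), array([ 486., -170.]))
[187. 246.] ztop 30.0 lowrect [ 317.4 -267.2] [109.4  79.4] 89.6 upmed [ 319.2 -263.5] up ext (array([ 276., -323.]), array([ 357., -212.]))
[456. 247.] ztop 89.2 lowrect [ 615.4 -289.2] [94.6 83. ] 49.6 upmed [ 612.1 -282.5] up ext (array([ 592., -321.]), array([ 652., -262.]))
```

View pics/w4.png

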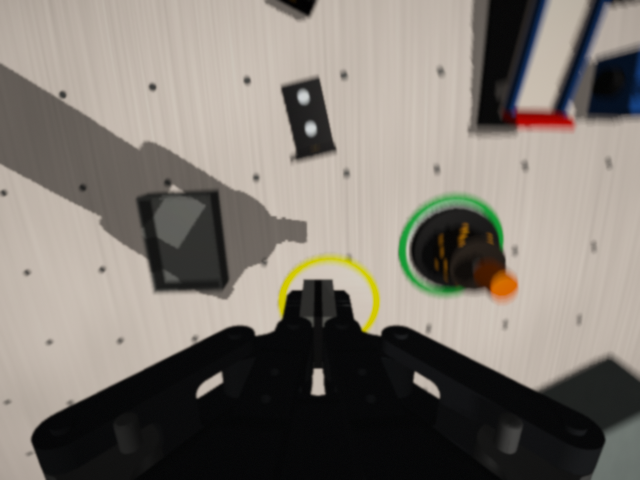

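C toppled cleanly: it's lying with its corner at about (469,-185), heading 100°. I grasp it 30 mm from the corner.

Emit:
{"fn": "move_arm", "kwargs": {"targets": [[60,-3,44,0,0.235],[60,-3,88,-20,0.235],[60,-3,88,-70,0.235],[60,-3,88,-120,0.235],[60,-3,88,-170,0.235],[60,-3,88,-205,0.235],[60,-3,88,-222,0.235],[60,-3,88,-230,0.235],[60,-3,88,-230,0.235],[50,-3,88,-231,0.235],[42,-3,88,-231,0.235],[36,-3,88,-231,0.235],[36,-3,88,-231,0.235],[36,-3,88,-231,0.235],[36,-3,88,-231,0.235]], "newtons": 20}}

```text
time: 10.0
tcp_pos: [464.5, -150.9, -1.3]
tool_rot: [41.9, 89.8, -37.5]
force: [-1.7, -0.0, 7.9]
opening: 0.46
```

Emit:
{"fn": "move_arm", "kwargs": {"targets": [[36,0,0,20,0],[36,0,0,60,0],[36,0,10,110,0],[36,20,40,150,0],[36,45,70,180,-0.1],[36,70,105,205,-0.2],[36,96,145,220,-0.239],[36,122,185,220,-0.239],[36,148,225,220,-0.239],[36,174,265,220,-0.239],[36,200,305,220,-0.239],[36,218,334,220,-0.239],[36,225,346,220,-0.239],[36,225,346,220,-0.239],[36,225,346,205,-0.239],[36,225,346,195,-0.239],[36,225,346,195,-0.239]]}}

```text
time: 11.7
tcp_pos: [685.7, 194.8, 187.9]
tool_rot: [-78.2, 89.7, -171.4]
force: [-0.4, -0.8, -1.1]
opening: 0.459
```

```bash
python3 - <<'E'
from wr import *
print(observe()["tcp_pos"],observe()["force"],observe()["opening"])
a=snap("scene","s5")["image"][200:360,240:440]; b=snap("side","sd5")["image"][130:290,250:450]; 
cv2.imwrite("pics/c5.png",np.hstack([cv2.resize(a,(400,320)),cv2.resize(b,(400,320))]))
g=snap("wrist","w5")
E
```

```text
[685.72393232 194.82369626 187.85183679] [-0.40234235 -0.79993169 -1.1093236 ] 0.45855411234283633
```

View pics/c5.png

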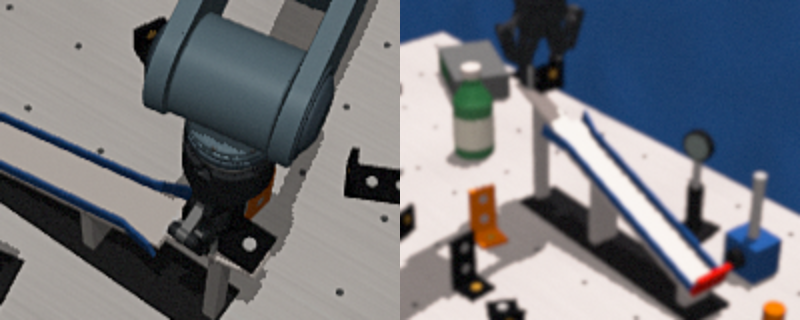

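View pics/w5.png

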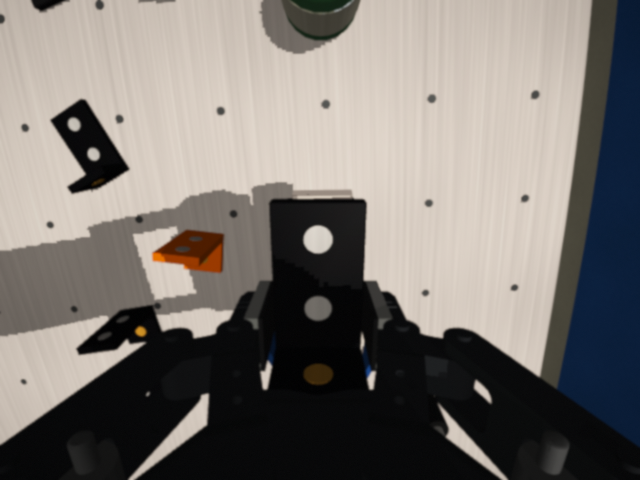

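The bracket is level over the tongue, its tail about 2 to 3 mm left of centre in the wrist view. I shift +3 mm in x, press down to tilt it, then release.

Emit:
{"fn": "move_arm", "kwargs": {"targets": [[36,3,0,0,0],[36,3,0,-5,0],[36,3,0,-8,0],[36,3,0,-11,0],[36,3,0,-14,0],[36,3,0,-17,0],[36,3,0,-20,0],[36,3,0,-22,0],[36,3,0,-23,0],[36,3,0,-23,0]]}}

```text
time: 12.85
tcp_pos: [691.1, 196.3, 168.5]
tool_rot: [92.8, 89.9, -0.4]
force: [0.8, -1.6, 3.0]
opening: 0.458
```

```bash
python3 - <<'E'
from wr import *
print(observe()["tcp_pos"],observe()["force"],observe()["opening"])
a=snap("scene","s6")["image"][200:360,240:440]; b=snap("side","sd6")["image"][130:290,250:450]; 
cv2.imwrite("pics/c6.png",np.hstack([cv2.resize(a,(400,320)),cv2.resize(b,(400,320))]))
g=snap("wrist","w6")
E
```

```text
[691.09076753 196.29178702 168.51559319] [ 0.77042809 -1.62300388  2.96265566] 0.45839899238599524
```

View pics/c6.png

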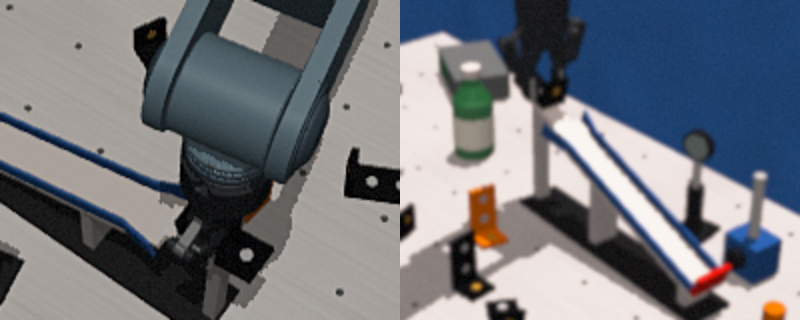

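View pics/w6.png

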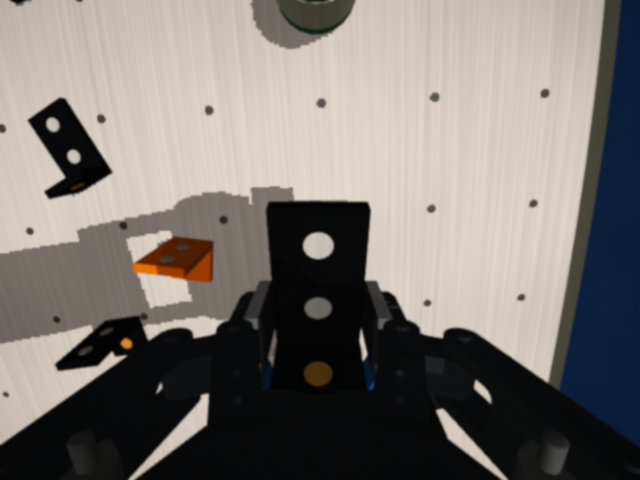

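It's pivoting on the tongue at only 3 N. I go down a little more and release.

Emit:
{"fn": "move_arm", "kwargs": {"targets": [[36,0,0,-3,0],[36,0,0,-5,0],[36,0,0,-6,0],[36,0,0,-6,0],[44,0,0,-6,0],[52,0,0,-6,0],[62,0,0,-6,0],[62,0,0,-6,0],[62,0,0,-6,0],[62,0,0,-6,0],[62,0,0,-6,0]]}}

```text
time: 14.1
tcp_pos: [690.7, 196.4, 162.3]
tool_rot: [-121.9, 90.0, 144.9]
force: [0.2, -0.4, 0.3]
opening: 0.73
```

```bash
python3 - <<'E'
from wr import *
print(observe()["tcp_pos"],observe()["force"],observe()["opening"])
a=snap("scene","s7")["image"][200:360,190:390]; b=snap("side","sd7")["image"][130:290,250:450]; 
cv2.imwrite("pics/c7.png",np.hstack([cv2.resize(a,(400,320)),cv2.resize(b,(400,320))]))
E
```

```text
[690.73085544 196.39133099 162.27346471] [ 0.16888029 -0.38433675  0.27661342] 0.7299913502843555
```

View pics/c7.png

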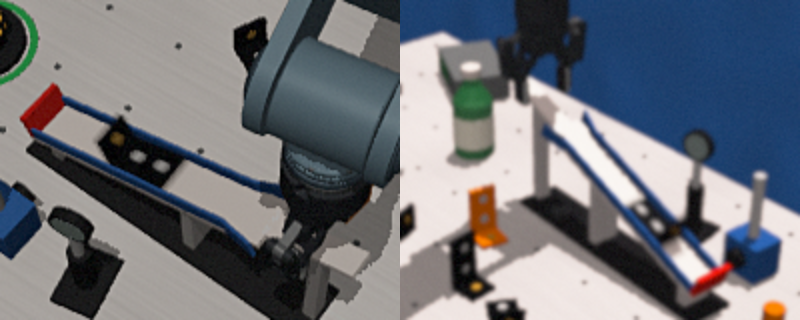

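C is sliding down the channel correctly oriented. Next I look at A and D from above.

Emit:
{"fn": "move_arm", "kwargs": {"targets": [[70,0,0,30,0],[70,0,0,69,0],[70,-38,-32,69,0],[70,-76,-64,69,0],[70,-114,-96,69,0],[70,-152,-128,69,0],[70,-190,-160,69,0],[70,-221,-186,69,0],[70,-221,-186,69,0],[70,-221,-186,69,0],[70,-221,-186,69,0]]}}

```text
time: 15.3
tcp_pos: [470.5, 10.7, 231.8]
tool_rot: [93.0, 89.9, -0.1]
force: [0.1, 0.4, -0.8]
opening: 0.818
```

```bash
python3 - <<'E'
from wr import *
g=snap("wrist","w8"); print(observe()["tcp_pos"],observe()["tool_rot"]);  blobs(g)
snap("scene","s8")
E
```

```text
[470.55418255  10.8011822  231.6339385 ] [93.94747329 89.96597346  0.84796002]
[413.  27.] ztop 71.3 lowrect [565.1 174.3] [ 2.9 35.7] 75.1 upmed [564.6 174. ] up ext (array([547., 170.]), array([585., 181.]))
[320. 140.] ztop 76.0 lowrect [478.2  73.9] [39.  33.6] 6.2 upmed [476.6  93. ] up ext (array([457.,  88.]), array([496.,  99.]))
[314. 222.] ztop 41.5 lowrect [469.1  -1.3] [71.6 39.3] 61.9 upmed [453.  -31.1] up ext (array([435., -44.]), array([470., -21.]))
[619. 216.] ztop 78.2 lowrect [811.7 -10.9] [56.8 19.6] 69.2 upmed [781.   -9.7] up ext (array([777., -24.]), array([796.,   1.]))
[ 10. 241.] ztop 12.6 lowrect [ 96.2 -18.5] [117.6  22.6] 77.2 upmed None up ext None
```

View pics/w8.png

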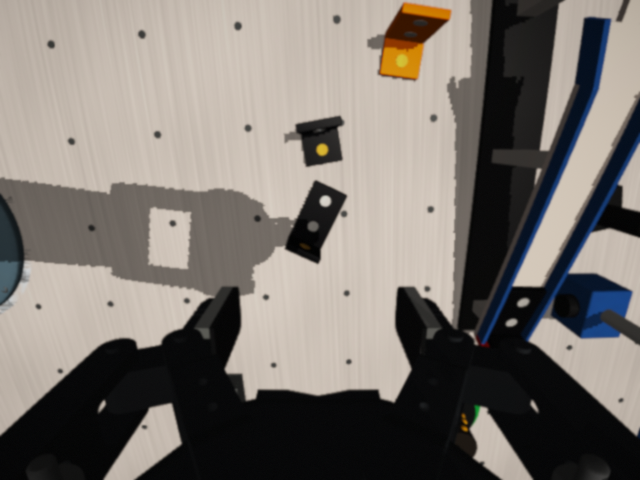

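View pics/s8.png

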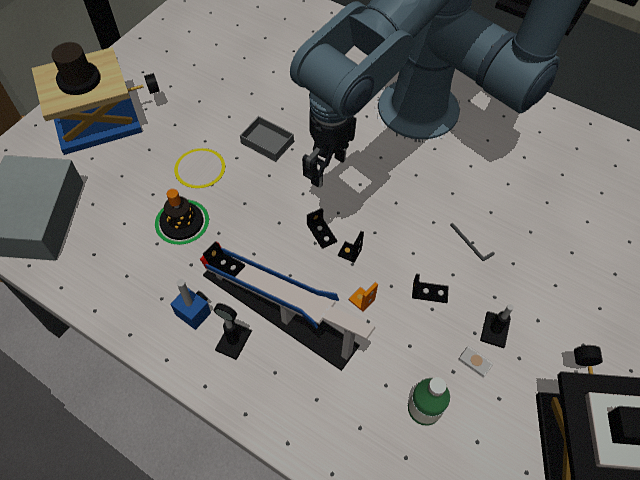

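C now rests at the stop. A's corner is at (450,-37), heading 62°. I grasp it.

Emit:
{"fn": "move_arm", "kwargs": {"targets": [[60,-5,-19,-30,-0.15],[60,-5,-19,-75,-0.3],[60,-5,-19,-120,-0.436],[60,-5,-19,-165,-0.436],[60,-5,-19,-200,-0.436],[60,-5,-19,-222,-0.436],[60,-5,-19,-229,-0.436],[60,-5,-19,-230,-0.436],[50,-5,-19,-230,-0.436],[42,-5,-19,-230,-0.436],[36,-5,-19,-230,-0.436],[36,-5,-19,-230,-0.436],[36,-5,-19,-230,-0.436],[36,-5,-19,-230,-0.436]], "newtons": 20}}

```text
time: 16.8
tcp_pos: [466.1, -8.8, 2.8]
tool_rot: [108.9, 89.8, -9.3]
force: [-1.2, 1.8, 7.1]
opening: 0.458
```

Emit:
{"fn": "move_arm", "kwargs": {"targets": [[36,0,0,20,0],[36,0,0,60,0],[36,0,0,110,0],[36,10,10,155,0],[36,40,36,190,0.1],[36,75,68,215,0.2],[36,110,100,220,0.3],[36,145,132,220,0.4],[36,180,164,220,0.438],[36,205,187,220,0.438],[36,220,201,215,0.438],[36,225,205,205,0.438],[36,225,205,197,0.438],[36,225,205,192,0.438],[36,225,205,192,0.438],[36,225,205,192,0.438]]}}

```text
time: 18.4
tcp_pos: [689.4, 195.7, 193.5]
tool_rot: [-43.8, 90.0, -136.9]
force: [0.5, -0.0, -1.2]
opening: 0.459
```

```bash
python3 - <<'E'
from wr import *
s=observe();print(s["tcp_pos"],s["tool_rot"],s["force"],s["opening"])
snap("wrist","w9")
E
```

```text
[689.35432693 195.65567226 193.53304192] [ -43.79002757   89.99444495 -136.87432015] [ 0.51607717 -0.03889064 -1.1827507 ] 0.45882547111454713
```

View pics/w9.png

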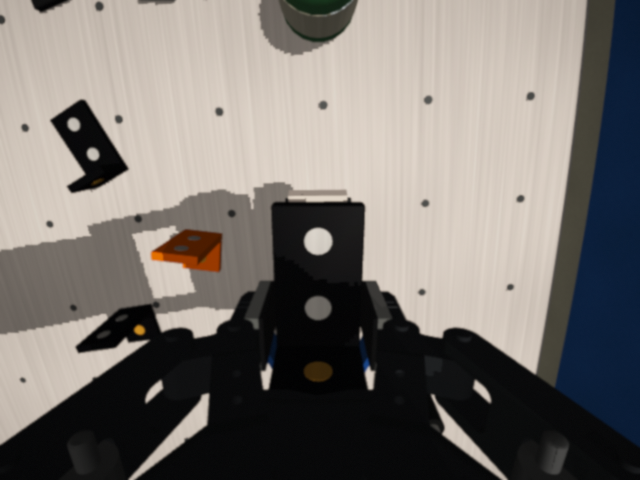

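It's aligned over the tongue. I press down and release.

Emit:
{"fn": "move_arm", "kwargs": {"targets": [[36,1,0,-6,0],[36,1,0,-11,0],[36,1,0,-14,0],[36,1,0,-17,0],[36,1,0,-20,0],[36,1,0,-23,0],[36,1,0,-26,0],[36,1,0,-28,0],[36,1,0,-29,0],[36,1,0,-29,0],[44,1,0,-29,0],[52,1,0,-29,0],[62,1,0,-29,0],[62,1,0,-29,0],[62,1,0,-29,0],[62,1,0,-29,0],[62,1,0,-29,0]]}}

```text
time: 20.15
tcp_pos: [690.7, 196.4, 164.2]
tool_rot: [-135.5, 90.0, 131.5]
force: [-0.2, 0.7, 1.0]
opening: 0.725
```

```bash
python3 - <<'E'
from wr import *
s=observe();print(s["tcp_pos"],s["tool_rot"],s["force"],s["opening"])
a=snap("scene","s10")["image"][200:360,190:390]; b=snap("side","sd10")["image"][130:290,250:450]; 
cv2.imwrite("pics/c10.png",np.hstack([cv2.resize(a,(400,320)),cv2.resize(b,(400,320))]))
E
```

```text
[690.74169176 196.43734118 164.24800233] [-135.46766756   89.99684217  131.49865909] [-0.17235964  0.69389257  1.04463787] 0.7247787214978639
```

View pics/c10.png

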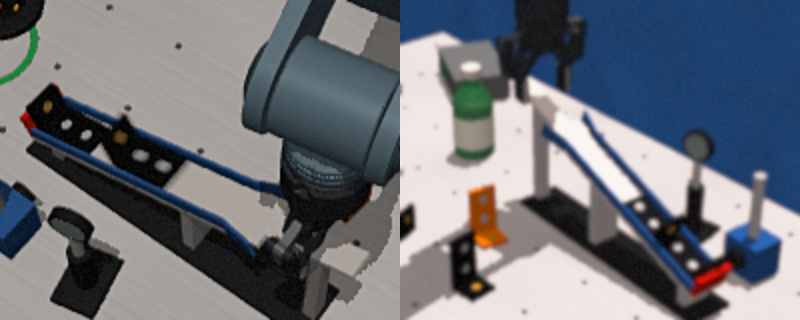

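A is down behind C. Now I topple D.

Emit:
{"fn": "move_arm", "kwargs": {"targets": [[70,0,0,30,0],[70,0,0,60,0],[40,-38,-23,60,0.05],[10,-76,-46,60,0.1],[0,-114,-69,60,0.162],[0,-152,-92,60,0.162],[0,-190,-115,60,0.162],[0,-212,-128,40,0.162],[0,-212,-128,0,0.162],[0,-212,-128,-40,0.162],[0,-212,-128,-80,0.162],[0,-212,-128,-105,0.162],[0,-212,-128,-106,0.162],[0,-212,-128,-106,0.162]]}}

```text
time: 21.65
tcp_pos: [479.0, 68.4, 58.8]
tool_rot: [91.1, 90.0, 7.3]
force: [0.2, 0.2, 0.4]
opening: -0.0
```

```bash
python3 - <<'E'
from wr import *
s=observe();print(s["tcp_pos"],s["tool_rot"],s["force"],s["opening"])
a=snap("side","sd11")["image"][180:320,230:430]; cv2.imwrite("pics/c11.png",cv2.resize(a,(800,560)))
E
```

```text
[479.03779916  68.36832648  58.76675001] [91.09543809 89.99488421  7.33965528] [0.21920664 0.16992984 0.42419323] -0.00035944064185702943
```

View pics/c11.png

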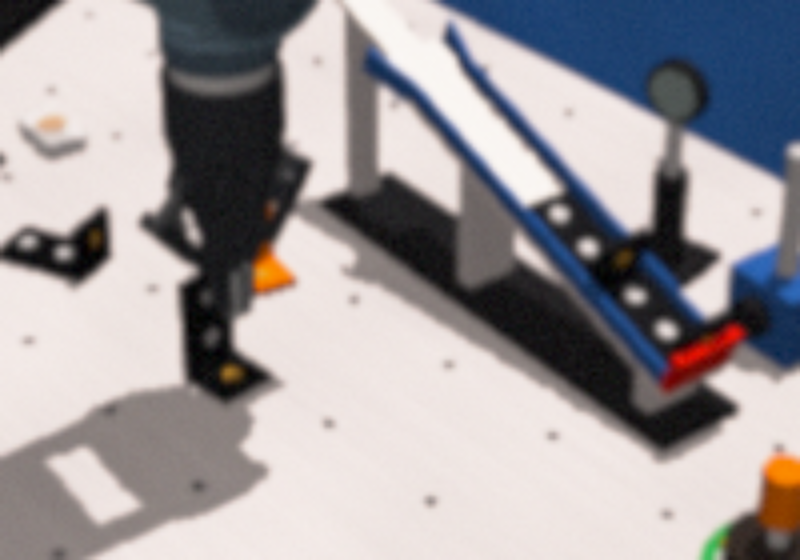

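Emit:
{"fn": "move_arm", "kwargs": {"targets": [[0,-1,10,0,0],[0,-2,16,0,0],[0,-3,22,0,0],[0,-3,28,0,0],[0,-4,34,0,0],[0,-5,40,0,0],[0,-6,48,0,0],[0,-6,56,0,0],[0,-6,56,0,0],[0,-6,56,0,0],[0,-6,56,40,0],[0,-6,56,85,0],[30,-6,56,130,-0.08],[60,-6,42,172,-0.162],[60,-6,42,172,-0.162],[60,-6,42,172,-0.162],[60,-6,42,172,-0.162]]}}

```text
time: 23.4
tcp_pos: [471.9, 110.3, 228.7]
tool_rot: [-88.2, 89.8, 178.7]
force: [0.3, -1.2, -0.4]
opening: 0.704
```

```bash
python3 - <<'E'
from wr import *
g=snap("wrist","w12"); print(observe()["tcp_pos"],observe()["tool_rot"]);  blobs(g)
E
```

```text
[471.68998041 110.38202774 228.33377802] [-87.08988981  89.79697583 179.88538552]
[145.  48.] ztop 8.3 lowrect [304.4 280. ] [99.6  8.1] 65.9 upmed None up ext None
[305.  42.] ztop 41.8 lowrect [467.6 275.7] [39.5 76.3] 24.0 upmed [481.1 243.9] up ext (array([462., 233.]), array([500., 255.]))
[511. 193.] ztop 87.0 lowrect [685.4 103.3] [212.9  68.1] 87.4 upmed [679.6  62.5] up ext (array([662.,  48.]), array([704., 207.]))
[316. 186.] ztop 41.7 lowrect [470.1 140.1] [38.8 67.7] 7.1 upmed [474.6 104.8] up ext (array([455.,  97.]), array([494., 109.]))
[ 11. 276.] ztop 13.6 lowrect [90.8 49.4] [46.8 32.5] 83.0 upmed None up ext None
```

View pics/w12.png

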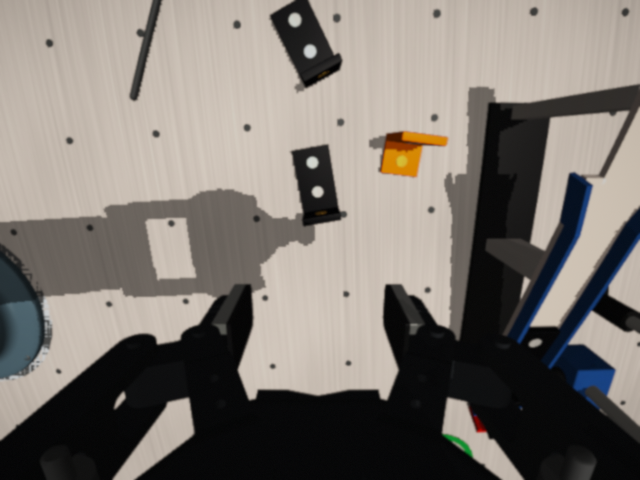

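D is lying at (470,140), heading 97°, and B is further on. I grasp D.

Emit:
{"fn": "move_arm", "kwargs": {"targets": [[60,0,19,-30,0.1],[60,0,20,-75,0.176],[60,0,20,-120,0.176],[60,0,20,-165,0.176],[60,0,20,-200,0.176],[60,0,20,-219,0.176],[60,0,20,-226,0.176],[60,0,20,-227,0.176],[50,0,20,-227,0.176],[42,0,20,-227,0.176],[36,0,20,-227,0.176],[36,0,20,-227,0.176],[36,0,20,-227,0.176],[36,0,20,-227,0.176]], "newtons": 20}}

```text
time: 24.85
tcp_pos: [473.7, 130.5, 4.6]
tool_rot: [85.9, 89.9, 2.9]
force: [-2.1, -0.2, 5.8]
opening: 0.453
```

The grip is a bit shallow (z 4.6), so I regrip 3 mm lower.

Emit:
{"fn": "move_arm", "kwargs": {"targets": [[50,-1,0,0,0],[50,-1,0,-3,0],[50,-1,0,-4,0],[44,-1,0,-4,0],[36,-1,0,-4,0],[36,-1,0,-4,0],[36,-1,0,-4,0],[36,-1,0,-4,0]]}}

```text
time: 25.65
tcp_pos: [471.7, 130.4, -0.7]
tool_rot: [82.5, 90.0, -0.5]
force: [0.6, -0.6, -0.5]
opening: 0.462
```

Emit:
{"fn": "move_arm", "kwargs": {"targets": [[36,0,0,20,0],[36,0,0,60,0],[36,0,0,110,0],[36,5,2,155,0],[36,25,8,195,-0.05],[36,60,18,220,-0.1],[36,100,30,220,-0.176],[36,140,42,220,-0.176],[36,178,54,220,-0.176],[36,205,62,215,-0.176],[36,218,66,206,-0.176],[36,219,66,198,-0.176],[36,219,66,192,-0.176],[36,219,66,192,-0.176],[36,219,66,192,-0.176]]}}

```text
time: 27.15
tcp_pos: [690.0, 196.2, 191.4]
tool_rot: [-80.3, 90.0, -173.4]
force: [0.1, 0.6, -0.0]
opening: 0.46
```

```bash
python3 - <<'E'
from wr import *
s=observe();print(s["tcp_pos"],s["tool_rot"],s["force"],s["opening"])
snap("wrist","w13")
E
```

```text
[690.04137232 196.23415437 191.42866278] [ -80.33929095   89.97838578 -173.38208941] [ 0.06230938  0.57768617 -0.0483088 ] 0.4597558153512696
```

View pics/w13.png

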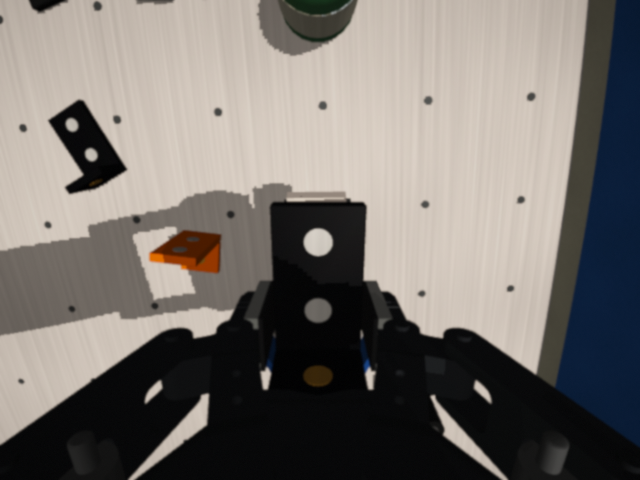

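The alignment is good. I press down to about 162 and release.

Emit:
{"fn": "move_arm", "kwargs": {"targets": [[36,1,0,-6,0],[36,1,0,-10,0],[36,1,0,-13,0],[36,1,0,-16,0],[36,1,0,-19,0],[36,1,0,-22,0],[36,1,0,-25,0],[36,1,0,-28,0],[36,1,0,-29,0],[36,1,0,-29,0],[44,1,0,-29,0],[52,1,0,-29,0],[62,1,0,-29,0],[62,1,0,-29,0],[62,1,0,-29,0],[62,1,0,-29,0],[62,1,0,-29,0]]}}

```text
time: 28.9
tcp_pos: [691.7, 196.4, 162.3]
tool_rot: [167.0, 90.0, 74.0]
force: [-0.9, -0.0, 0.1]
opening: 0.727
```

```bash
python3 - <<'E'
from wr import *
s=observe();print(s["tcp_pos"],s["tool_rot"],s["force"],s["opening"])
a=snap("scene","s14")["image"][200:360,190:390]; b=snap("side","sd14")["image"][130:290,250:450]; 
cv2.imwrite("pics/c14.png",np.hstack([cv2.resize(a,(400,320)),cv2.resize(b,(400,320))]))
E
```

```text
[691.74203901 196.41398995 162.28602801] [167.02109513  89.99802981  73.98398478] [-0.88298424 -0.04040413  0.08185506] 0.7270926220087196
```

View pics/c14.png

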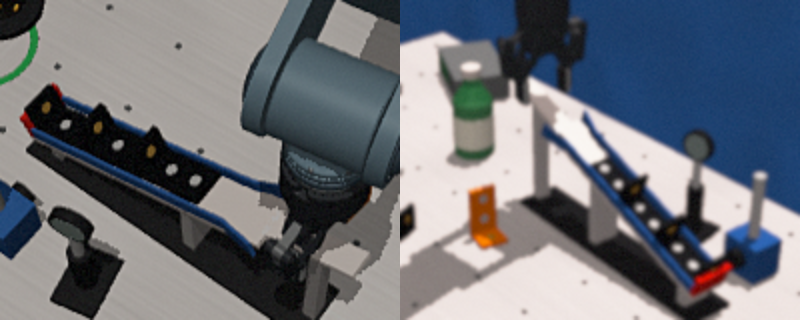

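Three brackets are seated. Next is B.

Emit:
{"fn": "move_arm", "kwargs": {"targets": [[70,0,0,30,0],[70,0,0,69,0],[70,-40,10,69,0],[70,-85,21,69,0],[65,-130,32,69,0],[60,-175,43,69,0.2],[60,-210,52,69,0.3],[60,-222,54,69,0.471],[60,-222,54,69,0.471],[60,-222,54,69,0.471],[60,-222,54,69,0.471]]}}

```text
time: 30.1
tcp_pos: [470.7, 250.1, 231.5]
tool_rot: [71.5, 90.0, 5.2]
force: [0.3, -1.2, -0.2]
opening: 0.706
```

```bash
python3 - <<'E'
from wr import *
g=snap("wrist","w15"); print(observe()["tcp_pos"],observe()["tool_rot"]);  blobs(g)
snap("scene","s15")
P=cloud(load("s15")); g=load("s15"); V=g["image"].max(2)
m=(V<75)&(P[...,0]>655)&(P[...,0]<700)&(P[...,1]>-150)&(P[...,1]<110)&(P[...,2]>40)
Q=P[m]; s=((Q[:,1]+143)/.9985); x=(s*np.cos(.349)+(Q[:,2]-40)*np.sin(.349)); h=(Q[:,2]-40)*np.cos(.349)-s*np.sin(.349)
for a in range(0,310,8):
    q=h[(x>=a)&(x<a+8)]
    if len(q)>3: print(a,len(q),np.percentile(q,[10,50,95]).round(1),end=' ; ')
E
```

```text
[470.7163226  250.08067029 231.33899164] [60.83615971 89.98739289 -5.35696953]
[391.  41.] ztop 87.2 lowrect [470.4 430.2] [69.5 50.3] 13.6 upmed [468.7 424.6] up ext (array([458., 418.]), array([483., 442.]))
[197. 100.] ztop 8.3 lowrect [308.6 290.4] [119.8  33.2] 80.0 upmed None up ext None
[325. 186.] ztop 41.6 lowrect [465.7 279. ] [38.9 68.2] 24.8 upmed [481.3 246.7] up ext (array([462., 235.]), array([500., 257.]))
[565. 181.] ztop 94.3 lowrect [678.7 377.9] [23.7 61.6] 16.1 upmed [671.2 376.8] up ext (array([665., 351.]), array([703., 414.]))
0 83 [ 8.7 22.  38.4] ; 8 156 [ 8.  21.1 42.2] ; 16 48 [ 5.7  8.4 10.2] ; 24 27 [ 6.5  8.5 10.4] ; 32 45 [ 6.3  8.7 11.4] ; 40 30 [ 5.8  8.4 10.9] ; 48 21 [ 7.5  9.4 11.8] ; 56 15 [ 7.7 10.  11.4] ; 64 9 [ 6.2  9.  12.6] ; 72 27 [ 7.8 38.  43.4] ; 80 250 [ 8.6 26.1 43.7] ; 88 63 [ 5.2  8.3 12. ] ; 96 45 [ 5.7  8.8 12.1] ; 104 48 [ 5.4  8.1 12.1] ; 112 58 [ 5.7  8.2 10.4] ; 120 39 [ 6.3  8.2 11.2] ; 128 18 [ 6.9  8.8 12. ] ; 136 15 [ 5.2  8.  10.5] ; 144 10 [ 5.3  7.8 40.7] ; 152 121 [ 9.8 31.5 43.6] ; 160 209 [ 7.3 19.6 42.4] ; 168 60 [ 5.9  8.1 10.5] ; 176 51 [ 6.6  9.1 12.3] ; 184 58 [ 6.3  8.3 11.2] ; 192 82 [-65.9   8.2  11.2] ; 200 73 [-45.5   8.2  11.4] ; 208 47 [ 5.7  8.1 11. ] ; 216 62 [ 5.8  7.6 10.8] ; 224 81 [ 1.8  7.8 11. ] ; 232 11 [ 2.4  7.4 10.4] ; 240 8 [ 2.   6.4 11.7] ; 248 9 [ 1.9  4.8 11.2] ; 256 8 [ 1.3  4.8 11. ] ; 264 10 [ 2.6  6.  11.2] ;
```

View pics/w15.png

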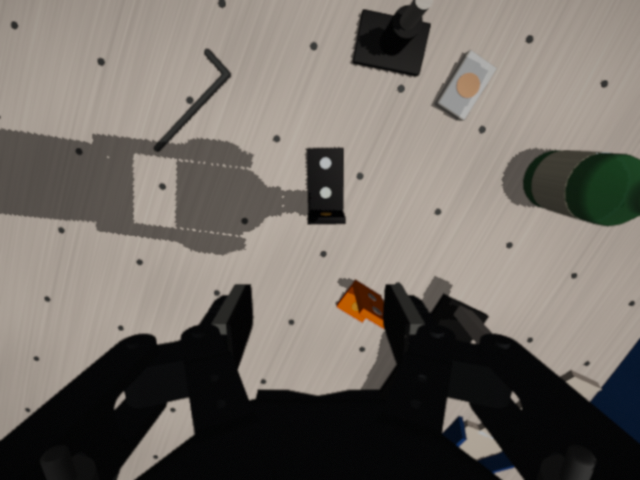

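View pics/s15.png

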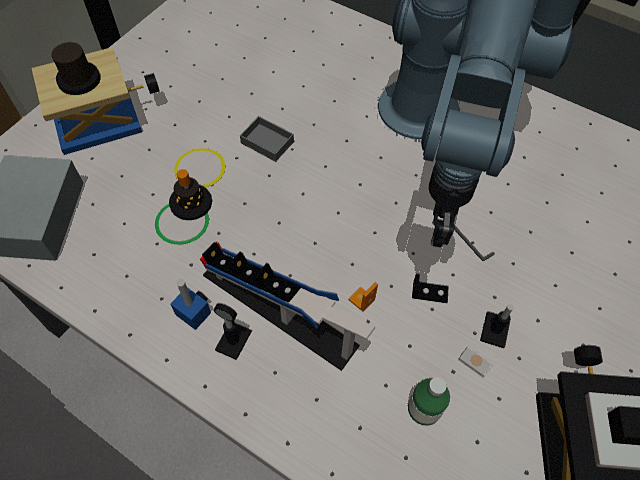

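The lamp has been knocked off the green ring and now sits at (190,195) in the scene view. The three brackets are flat, spaced 76 mm apart. I put the lamp back before loading the last one.

```bash
python3 - <<'E'
from wr import *
g=load("s15"); print(knob(g),ring(g,"g",np.array([621,-292])))
E
```

```text
((569.7107543945312, -306.5594482421875), 13.060090065002441) [ 621.00123891 -291.54996853]
```

Emit:
{"fn": "move_arm", "kwargs": {"targets": [[85,0,-50,0,-0.15],[85,0,-100,0,-0.3],[85,0,-150,0,-0.471],[85,0,-200,0,-0.471],[85,0,-250,0,-0.471],[85,0,-300,0,-0.471],[85,10,-349,0,-0.471],[85,20,-398,0,-0.471],[85,30,-447,0,-0.471],[85,40,-496,0,-0.471],[85,55,-543,0,-0.471],[85,70,-590,0,-0.471],[85,80,-630,0,-0.471],[85,80,-640,0,-0.471],[85,80,-640,0,-0.471],[85,80,-640,0,-0.471],[85,80,-640,0,-0.471]]}}

```text
time: 31.9
tcp_pos: [549.8, -388.3, 231.3]
tool_rot: [-154.5, 90.0, 112.5]
force: [-0.5, 1.0, -0.6]
opening: 0.993
```

```bash
python3 - <<'E'
from wr import *
g=snap("wrist","w16"); print(observe()["tcp_pos"],observe()["tool_rot"]); print(knob(g),ring(g,"g",np.array([621,-292])),ring(g,"y",np.array([474,-358])))
E
```

```text
[ 549.86476393 -388.232026    231.51201558] [167.86793637  89.99044324  74.89989316]
((569.8604125976562, -308.78460693359375), 12.809026718139648) [ 621.70297592 -293.43808465] [ 474.77163497 -358.94081556]
```

View pics/w16.png

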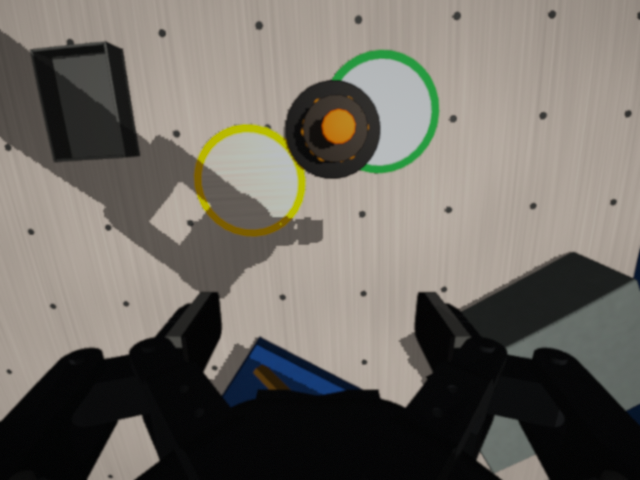

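The wrist view shows the lamp upright at (570,-309), with both rings visible. I grip it and slide it by (52,15) back to the green centre.

Emit:
{"fn": "move_arm", "kwargs": {"targets": [[85,12,45,0,0],[85,20,79,0,0],[85,20,79,-10,0],[85,20,79,-55,0],[85,20,79,-100,0],[85,20,79,-130,0],[70,20,79,-139,0],[40,20,79,-139,0],[24,20,79,-139,0],[24,20,79,-139,0],[24,20,79,-139,0],[24,20,79,-139,0]], "newtons": 20}}

```text
time: 33.15
tcp_pos: [570.4, -311.7, 94.8]
tool_rot: [41.7, 89.8, -51.3]
force: [-4.3, 0.7, 7.1]
opening: 0.295
```

Emit:
{"fn": "move_arm", "kwargs": {"targets": [[24,4,1,0,0],[24,12,4,0,0],[24,22,7,0,0],[24,32,10,0,0],[24,42,12,0,0],[24,48,14,0,0],[24,51,15,0,0],[24,51,15,0,0],[24,51,15,0,0]]}}

```text
time: 34.05
tcp_pos: [621.5, -297.0, 94.8]
tool_rot: [38.9, 89.8, -54.1]
force: [-3.4, -1.9, 6.1]
opening: 0.295
```

Emit:
{"fn": "move_arm", "kwargs": {"targets": [[40,0,0,0,0],[60,0,0,0,0],[80,0,0,0,0],[80,0,0,0,0],[80,0,0,40,0],[80,0,0,90,0],[80,0,0,137,0],[80,-40,-20,137,0],[80,-70,-60,137,0],[80,-70,-70,137,0],[80,-70,-70,137,0],[80,-70,-70,137,0]]}}

```text
time: 35.25
tcp_pos: [551.1, -365.1, 228.8]
tool_rot: [-165.5, 89.9, 101.5]
force: [0.5, 0.7, 0.6]
opening: 0.938
```

```bash
python3 - <<'E'
from wr import *
g=snap("wrist","w17"); print(observe()["tcp_pos"],observe()["tool_rot"]); print(knob(g),ring(g,"g",np.array([621,-292])))
P=cloud(g); V=g["image"].max(2)
# base rim on table: dark pixels at z 10..18
m=(V<75)&(P[...,2]>9)&(P[...,2]<19)&(np.hypot(P[...,0]-622,P[...,1]+293)<70); m[285:]=0
Q=P[m][:,:2]; print("base",cv2.minEnclosingCircle(Q.astype(np.float32)))
E
```

```text
[ 551.36519208 -364.63259698  228.83170976] [-160.34035403   89.95019862  106.68356466]
((621.73681640625, -294.3329162597656), 12.937917709350586) [ 621.66992246 -293.25894242]
base ((620.755126953125, -294.3731689453125), 49.19388198852539)
```

View pics/w17.png

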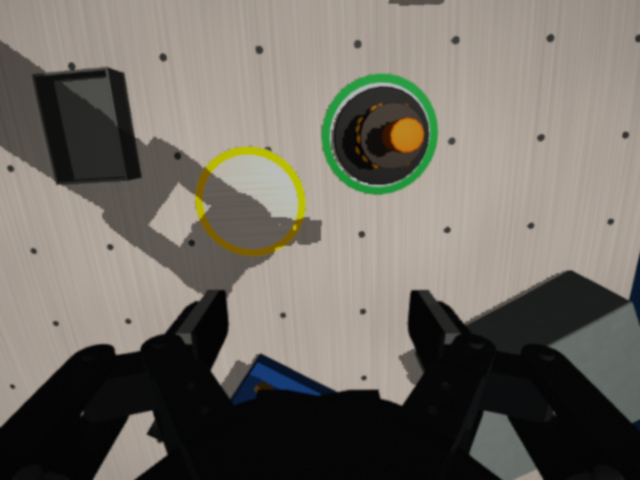

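The lamp is centred to about 1 mm. Back to B.

Emit:
{"fn": "move_arm", "kwargs": {"targets": [[80,-15,45,3,0],[80,-30,94,3,0],[80,-40,143,3,0],[80,-50,192,3,0],[80,-60,240,3,0],[80,-70,289,3,0],[80,-81,338,3,0.1],[70,-81,388,3,0.2],[60,-81,437,3,0.3],[60,-81,486,3,0.4],[60,-81,535,3,0.485],[60,-81,584,3,0.485],[60,-81,605,3,0.485],[60,-81,615,3,0.485],[60,-81,615,3,0.485],[60,-81,615,3,0.485],[60,-81,615,3,0.485]]}}

```text
time: 37.0
tcp_pos: [469.9, 248.4, 232.3]
tool_rot: [-34.0, 90.0, -99.3]
force: [-0.1, -0.6, 0.1]
opening: 0.701
```

```bash
python3 - <<'E'
from wr import *
g=snap("wrist","w18"); print(observe()["tcp_pos"],observe()["tool_rot"]);  blobs(g)
g=snap("scene","s18"); print(knob(g))
E
```

```text
[469.9339068  248.33711598 232.28691974] [-24.80450977  89.99070526 -90.14968018]
[395.  41.] ztop 86.3 lowrect [470.3 430.2] [69.5 50.3] 13.9 upmed [468.7 424.5] up ext (array([458., 418.]), array([483., 442.]))
[201.  97.] ztop 8.4 lowrect [296.  292.7] [116.5  33.6] 66.4 upmed None up ext None
[327. 185.] ztop 41.7 lowrect [466.1 279.2] [39.  67.9] 24.4 upmed [481.  246.5] up ext (array([463., 235.]), array([500., 257.]))
[566. 184.] ztop 94.2 lowrect [678.9 378.5] [24.4 62.3] 15.3 upmed [671.2 376.4] up ext (array([665., 351.]), array([711., 414.]))
((621.4547729492188, -291.7574157714844), 12.7816162109375)
```

Emit:
{"fn": "move_arm", "kwargs": {"targets": [[60,0,22,-30,0],[60,0,22,-75,0],[60,0,22,-120,0],[60,0,22,-165,0],[60,0,22,-200,0],[60,0,22,-222,0],[60,0,22,-231,0],[60,0,22,-232,0],[50,0,22,-232,0],[42,0,22,-232,0],[36,0,22,-232,0],[36,0,22,-232,0],[36,0,22,-232,0],[36,0,22,-232,0]], "newtons": 20}}

```text
time: 38.5
tcp_pos: [471.2, 271.8, 2.1]
tool_rot: [78.3, 89.8, 13.0]
force: [-0.9, -1.1, 7.3]
opening: 0.458
```

Emit:
{"fn": "move_arm", "kwargs": {"targets": [[36,0,0,20,0],[36,0,0,60,0],[36,0,0,110,0],[36,5,-2,155,-0.05],[36,25,-8,195,-0.15],[36,60,-20,220,-0.25],[36,100,-34,220,-0.35],[36,140,-48,220,-0.45],[36,178,-61,220,-0.485],[36,205,-70,215,-0.485],[36,218,-75,206,-0.485],[36,220,-75,198,-0.485],[36,220,-75,190,-0.485],[36,220,-75,190,-0.485],[36,220,-75,190,-0.485]]}}

```text
time: 40.0
tcp_pos: [688.8, 197.1, 190.3]
tool_rot: [-90.6, 90.0, 176.4]
force: [-0.4, 0.2, -0.7]
opening: 0.461
```

```bash
python3 - <<'E'
from wr import *
s=observe();print(s["tcp_pos"],s["tool_rot"],s["force"],s["opening"])
snap("wrist","w19"); a=snap("scene","s19")["image"]; print(knob(load("s19")))
cv2.imwrite("pics/c19.png",np.hstack([cv2.resize(cv2.imread("pics/w19.png"),(400,300)),cv2.resize(a[120:360,150:390],(400,300))]))
E
```

```text
[688.84938978 197.05271156 190.25003796] [-90.58940321  89.96494484 176.42789934] [-0.37795574  0.24536109 -0.74760511] 0.4613974446100481
((623.0505981445312, -292.0221862792969), 14.095728874206543)
```

View pics/c19.png

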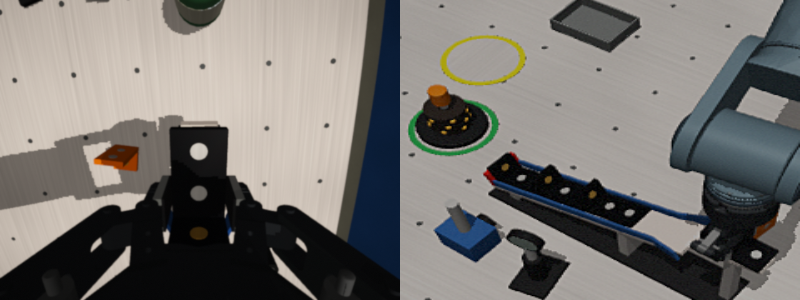

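It's aligned and the lamp is still on green. I press down and release the last bracket.

Emit:
{"fn": "move_arm", "kwargs": {"targets": [[36,2,0,-5,0],[36,2,0,-8,0],[36,2,0,-11,0],[36,2,0,-14,0],[36,2,0,-17,0],[36,2,0,-20,0],[36,2,0,-23,0],[36,2,0,-26,0],[36,2,0,-26,0],[36,2,0,-26,0],[44,2,0,-26,0],[52,2,0,-26,0],[62,2,0,-26,0],[62,2,0,-26,0],[62,2,0,-26,0],[62,2,0,-26,0],[62,2,0,-26,0]]}}

```text
time: 41.8
tcp_pos: [691.7, 196.4, 164.2]
tool_rot: [-98.5, 90.0, 168.4]
force: [-0.1, 0.4, -1.2]
opening: 0.726
```

Emit:
{"fn": "move_arm", "kwargs": {"targets": [[70,0,0,30,0],[70,0,0,69,0],[70,-40,0,69,0],[70,-80,0,69,0],[70,-120,0,69,0],[70,-160,-20,69,0],[70,-200,-50,69,0]]}}

```text
time: 42.5
tcp_pos: [490.1, 146.7, 233.3]
tool_rot: [102.2, 90.0, 9.3]
force: [0.1, -0.2, 1.7]
opening: 0.819
```

```bash
python3 - <<'E'
from wr import *
s=observe();print(s["tcp_pos"],s["tool_rot"],s["force"],s["opening"])
g=snap("scene","s20"); a=g["image"][120:360,150:390]; b=snap("side","sd20")["image"][150:350,250:450]; print(knob(g))
cv2.imwrite("pics/c20.png",np.hstack([cv2.resize(a,(400,400)),cv2.resize(b,(400,400))]))
P=cloud(g); V=g["image"].max(2)
m=(V<75)&(P[...,0]>655)&(P[...,0]<705)&(P[...,1]>-150)&(P[...,1]<200)&(P[...,2]>40)
Q=P[m]; s=((Q[:,1]+143)/.9985); x=(s*np.cos(.349)+(Q[:,2]-40)*np.sin(.349)); h=(Q[:,2]-40)*np.cos(.349)-s*np.sin(.349)
for a in range(0,340,8):
    q=h[(x>=a)&(x<a+8)]
    if len(q)>3: print(a,len(q),np.percentile(q,[10,50,95]).round(1),end=' ; ')
E
```

```text
[490.08692525 146.71618847 233.33427477] [102.16892765  89.97191867   9.27586992] [ 0.13959742 -0.15215106  1.66669137] 0.8187259336743483
((621.7327270507812, -291.4457092285156), 12.755680084228516)
0 90 [ 8.3 18.1 36.1] ; 8 163 [ 7.4 21.4 42.5] ; 16 47 [ 5.7  8.9 12.6] ; 24 42 [ 5.2  8.7 12.4] ; 32 48 [ 5.2  8.4 11.1] ; 40 40 [ 5.9  8.5 11.3] ; 48 25 [ 5.7  8.2 11.4] ; 56 19 [ 6.9  9.9 12.7] ; 64 17 [ 3.1  8.7 11.5] ; 72 34 [ 8.6 40.3 43.8] ; 80 249 [ 8.5 25.1 43.1] ; 88 65 [ 5.6  8.3 19.6] ; 96 52 [ 5.9  9.2 12.2] ; 104 53 [ 5.2  8.2 11.7] ; 112 58 [ 5.8  8.1 10.9] ; 120 38 [ 7.1  8.5 10.9] ; 128 22 [ 5.9  8.7 11.3] ; 136 15 [ 5.   7.7 10.8] ; 144 8 [ 2.8  7.9 37.5] ; 152 146 [ 9.4 30.  43.6] ; 160 180 [ 7.  19.  42.6] ; 168 66 [ 5.3  8.  11.1] ; 176 49 [ 5.2  7.9 11. ] ; 184 59 [ 5.4  8.3 11.6] ; 192 90 [-63.5   7.8  10.9] ; 200 64 [-47.6   7.7  10.5] ; 208 23 [ 3.2  8.8 10.5] ; 216 12 [ 2.6  8.1 10.6] ; 224 34 [ 7.9 40.2 43.2] ; 232 275 [ 8.4 25.  43.6] ; 240 70 [ 6.1  8.4 10.9] ; 248 62 [ 6.8  8.8 11.4] ; 256 56 [ 5.9  7.9 10.8] ; 264 74 [ 5.9  8.6 11.4] ; 272 86 [ 5.8  8.3 11.5] ; 280 71 [ 5.2  7.9 10.4] ; 288 68 [ 5.4  7.7 10.6] ; 296 99 [ 1.6  7.9 10.6] ; 304 55 [ 0.6  6.5 10.9] ; 320 4 [-102.4  -96.8  -93.5] ;
```

View pics/c20.png

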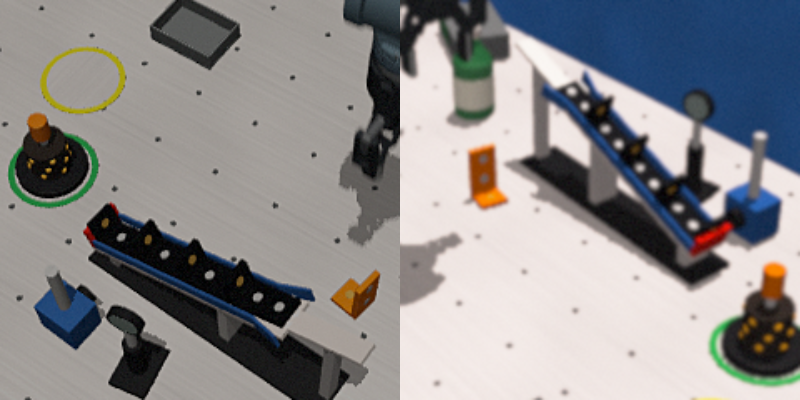

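All four brackets lie flat, short legs up, at 76 mm spacing. Now I take the lamp back, starting with a look at it.

Emit:
{"fn": "move_arm", "kwargs": {"targets": [[80,0,-45,-2,0],[80,0,-94,-2,0],[80,0,-143,-2,0],[80,0,-192,-2,0],[80,10,-240,-2,0],[80,20,-288,-2,0],[80,30,-336,-2,0],[80,40,-384,-2,0],[85,50,-432,-2,0],[85,60,-480,-2,0],[85,61,-505,-2,0],[85,61,-511,-2,0],[85,61,-511,-2,0],[85,61,-511,-2,0]]}}

```text
time: 44.0
tcp_pos: [553.0, -363.5, 231.3]
tool_rot: [-177.2, 90.0, 89.8]
force: [-0.8, 0.6, 0.2]
opening: 0.993
```

```bash
python3 - <<'E'
from wr import *
g=snap("wrist","w21"); print(observe()["tcp_pos"],observe()["tool_rot"]); print(knob(g),ring(g,"g",np.array([621,-292])),ring(g,"y",np.array([474,-358])))
E
```

```text
[ 553.03773107 -363.19695371  231.36520914] [179.53354045  89.97899019  86.57768962]
((621.5399780273438, -294.33990478515625), 12.738011360168457) [ 621.6713166  -293.25155768] [ 475.0004985  -358.87563464]
```

Emit:
{"fn": "move_arm", "kwargs": {"targets": [[85,35,35,0,0],[85,68,69,0,0],[85,68,69,-10,0],[85,68,69,-55,0],[85,68,69,-100,0],[85,68,69,-130,0],[70,68,69,-138,0],[40,68,69,-138,0],[24,68,69,-138,0],[24,68,69,-138,0],[24,68,69,-138,0],[24,68,69,-138,0]], "newtons": 20}}

```text
time: 45.25
tcp_pos: [621.6, -296.5, 96.2]
tool_rot: [49.9, 89.8, -43.1]
force: [-3.8, 0.7, 6.8]
opening: 0.296
```

Emit:
{"fn": "move_arm", "kwargs": {"targets": [[24,-5,-2,0,0],[24,-15,-7,0,0],[24,-30,-13,0,0],[24,-45,-20,0,0],[24,-60,-26,0,0],[24,-75,-33,0,0],[24,-90,-40,0,0],[24,-105,-46,0,0],[24,-120,-53,0,0],[24,-133,-58,0,0],[24,-141,-62,0,0],[24,-146,-64,0,0],[24,-147,-64,0,0],[24,-147,-64,0,0]]}}

```text
time: 46.65
tcp_pos: [475.6, -361.3, 96.1]
tool_rot: [56.1, 89.6, -36.9]
force: [3.7, 1.5, 6.4]
opening: 0.297
```

Emit:
{"fn": "move_arm", "kwargs": {"targets": [[40,0,0,0,0],[60,0,0,0,0],[80,0,0,0,0],[80,0,0,0,0],[80,0,0,40,0],[80,0,0,90,0],[80,0,0,137,0],[80,30,-20,137,0],[80,30,-50,137,0],[80,30,-50,137,0],[80,30,-50,137,0]]}}

```text
time: 47.75
tcp_pos: [503.3, -409.5, 229.4]
tool_rot: [-141.5, 89.9, 125.4]
force: [1.4, 0.9, -0.4]
opening: 0.934
```

```bash
python3 - <<'E'
from wr import *
g=snap("wrist","w22"); print(observe()["tcp_pos"],observe()["tool_rot"]); print(knob(g),ring(g,"y",np.array([474,-358])))
P=cloud(g); V=g["image"].max(2)
m=(V<75)&(P[...,2]>9)&(P[...,2]<19)&(np.hypot(P[...,0]-475,P[...,1]+358)<70); m[285:]=0
print("base",cv2.minEnclosingCircle(P[m][:,:2].astype(np.float32)))
E
```

```text
[ 503.2955071  -409.03064186  229.39856929] [-140.15758502   89.89090386  126.79226417]
((475.89349365234375, -358.9559326171875), 12.902874946594238) [ 474.92236347 -358.72370578]
base ((476.0234375, -358.9971618652344), 48.773258209228516)
```

View pics/w22.png

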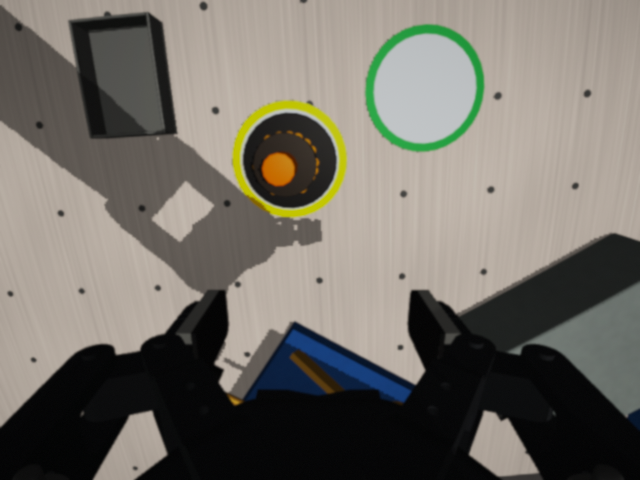

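The lamp is about 1 mm from the yellow ring's centre and the robot is clear of everything. I check the whole scene one last time.

```bash
python3 -c "
from wr import *
snap('scene','s23');print(observe()['time'],observe()['force'])"
```

```text
47.85 [1.18252131 0.13277404 1.08306458]
```

View pics/s23.png

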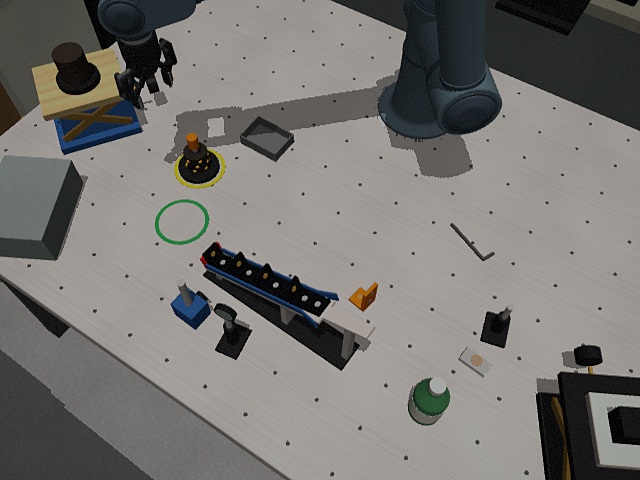

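The picture shows four brackets in the chute (205–335, 245–310), the lamp on the yellow ring (198,165), and the other items where they were.

```bash
python3 -c "
from plant import *
print(job_done())"
```

```text
the job is handed in; nothing more can be done
None
```

The job is handed in, about 48 s into the 210 s allowed. All four black brackets are loaded and the lamp is back on the yellow ring.

- **Order of work:** I slid the lamp to the green ring, toppled the two standing brackets onto their long legs, and loaded all four from the tongue. Then I slid the lamp back.
- **Lamp knocked:** it was pushed about 5 cm off the green ring when three brackets were already loaded. I slid it back to the green centre before loading the last one. I don't know exactly when the knock happened, so the third bracket may have gone in with the lamp off its mark.
- **Brackets:** the depth check after the last load shows all four lying flat with short legs up at the downhill end. They sit one behind the other at about 76 mm spacing.
- **Lamp:** the wrist view puts it about 1 mm from the yellow ring's centre and upright.
- **Everything else:** the other items and the orange look-alike look unmoved in the last scene picture, and the gripper is touching nothing. I judged these by eye and did not measure them.
- **Checks that disagreed:** the scene and wrist cameras differ by about 2 mm in y, which is within the stated calibration. I used wrist positions for the lamp moves.

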